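# Second course of a rumble-bar paving sample

## Task

Lay the second course of the paving sample on the sloping board, in running bond. First lay the half block flat on the board, snug in the corner between the first course and the side rail, and let go of it; then lay the full block next to it, closed up to the half block and to the first course, so that it bridges the joint of the first course with half its length on either side. The bars of both blocks run along the course; leave the other things on the bench where they are.

Things in the scene. Friction and masses are not known exactly. Their poses are not given: they have to be found in the camera images.
- panel: Plywood laying board on a fixed stand, 187 mm up the slope, 206 mm wide, rising 30 deg away from the robot. Origin: on its surface, in the corner for the half block, at the rail's inner face and the first course's upper edge. x up the slope, y along the course to the rail (left), z square out of the board. Bare board: x 0 to 111, y 0 to -191 mm; no rail on the right.
- rail (a point): Aluminium side rail at the left of the board, 14 mm wide, 24 mm high, from x -61 to +70 mm of the board's frame. The point: on the board at the rail's inner face, level with the middle of the second course (board x 30, y 0, z 0 mm). Same axes as the board.
- joint (a point): The 2 mm joint in the fixed first course, between its full block (at the rail, y -1 to -121 mm of the board's frame) and its half block (y -123 to -183 mm), both x -60 to 0 mm, with slab and bar like the loose ones. The point: on the board at the joint's upper end (board x 0, y -122, z 0 mm). Same axes as the board.
- half_center (a point): Centre (half-way up) of the loose half block, concrete: slab 60 x 60 x 24 mm with a raised bar in the middle of its top, 28 mm wide (own x), 40 mm long (own y), 32 mm high. 56 mm high in all: the point is 28 mm above the underside. z up, y along the bar. About 0.27 kg. Grip it by the bar.
- full_center (a point): Centre (half-way up) of the loose full block, concrete: slab 60 mm (own x) x 120 mm (own y) x 24 mm with a raised bar in the middle of its top, 28 mm wide (own x), 88 mm long (own y), 32 mm high. 56 mm high in all: the point is 28 mm above the underside. z up, y along the bar. About 0.58 kg. Grip it by the bar.
- paint_pen: Loose paint marker, 17 x 126 x 17 mm, lying on the bench between the places of the two blocks; origin under its centre, y along it. Leave alone.
- brush: Loose dust brush, 24 x 168 x 10 mm, lying to the right of the blocks; origin under its centre, y along it. Leave alone.
- stud: Loose closed round road stud, 128 mm across, 47 mm high, near the front edge on the right; origin under its centre. Leave alone.
Things that resemble listed ones, but are neither listed nor needed, are in the scene too. What is shaped like the part that bears full_center but blue is not meant.

How it is judged:
By the outcome, as a careful person would: the job done as asked, in the order asked, and still so for the second after the job is handed in, with the robot touching nothing.
It also fails if it takes over 61 s, if anything falls off the work surface, if the arm or the gripper's body presses on something with over 40 N, if the wrist force passes 120 N, or if a joint passes its speed limit or range.

## Robot

A 6-joint arm with a two-finger parallel gripper is mounted at the origin on a cart in front of the work surface, level with it; the furniture and walls round the work are solid. World frame = base frame: x ahead of the robot, y to its left, z up, the work surface at z = 0. Lengths are in m, angles in rad, forces in N, time in s.
With the tool pointing down it reaches from about 0.375 to 0.975 m from the base axis. Payload 3.8 kg.
Tool frame: the origin (TCP) lies between the finger pads; the fingertips stand 17 mm ahead of it and the grasp point (between the pads) lies 2 mm behind it; y points along the fingers, z is the direction in which the jaws open and shut, and the axes are right-handed (so a half turn about y gives the same grasp; the last joint's range is limited). The gripper opens to 85 mm and grips with 20 to 120 N. Pads are 22 mm wide; open, the fingers measure 114 mm over their backs; the gripper's body (76 mm by 85 mm) begins 54 mm behind the grasp point. The pads swing forward as they close: fully open they stand 13 mm farther back than shut.
Start: joints at [1.184, 0.264, 1.604, -0, 1.274, -0.037], TCP at [0.231, 0.634, 0.248] pointing down, gripper open.
Joint ranges: [-2.63, 2.63], [-0.94, 2.18], [0.31, 2.57], [-1.31, 4.45], [0, 2.66], [-2.55, 2.55]. Speed limits (rad/s): [2.57, 2.57, 3.14, 3.14, 3.14, 3.14].

## Interface

Orientations are given as a rotation vector (axis times angle).
In Python, from workcell import bot, eyes, nets gives the robot as it stands. The module is installed in compiled form; this text tells all that it offers.
- The arm moves only by the tool jog_arm, never from a script. Its arguments are lists of equal length, an entry for each row: "turn": the turn, a rotation vector about the tool's x, y, z in rad, a list of three; "slide": the shift along the tool's x, y, z in mm, a list of three; "grip": the opening in per cent of the stroke, from 0 (shut) to 100 (fully open). A call has 1 to 5 rows; each row shifts and turns the commanded pose from where the row before left it, along the tool's axes as they then stand; what a row does not reach is not made up. A row lasts 1/10 s, in which the tool goes at most 50 mm and 8.59 degrees, less where a joint would pass 70% of its speed; a pose out of reach is approached as far as the arm can. A call with a gripper value outside its range is refused whole. The fingers move at their own pace and stop on an object; "newtons" is the grip in N (left out, the last holds). Time passes only in rows, so rows that do not move let the fingers close. It gives the time, the measured TCP pose, the force and the opening at its end, in the units of the state.
- bot.read_state(): the state, without advancing time (a new reading comes with each control period).
- eyes.read_camera(name): name is "scene" or "top" or "wrist"; returns a dict with "img" (420x560x3 uint8, red, green, blue), "depth" (420x560 float32, m along the optical axis (not along the pixel's ray), 0 where there is no reading), "intrinsics" (3x3 intrinsics, pixels), "distortion" ([k1, k2, p1, p2, k3] as OpenCV has them; the pictures are not rectified), "position" and "rotation" of the camera in the world. Camera axes: x right, y down, z forward; pixel columns grow to the right and rows downward; lengths in m; the calibration is good to about 2 mm. A picture is of the moment at which its call begins.
- bot.finish_job(): hands the job in, once; it reports no verdict.
Trained networks look in a picture, given as the dict that the camera call returned (one of the last four; its "shot" number tells which), for a name from the list of things; names that differ only in an ending like _2 or _b are one class to them, and where a whole thing is asked for, a point or a joint stands for the part that bears it (a point fixed in the world has none). Each returns a list of dicts, best first, with "conf" (0 to 1); they miss things now and then, are a little off and sometimes report something else, mostly with a low value. They report only what shows in the picture. A call takes as long as a camera call. They do not tell look-alikes from the thing itself.
- nets.search_frame(thing, picture): "xyz" ([x, y, z] in m, in the coordinates of the camera as it stood for that picture, good to about 4 mm: the middle of the surface that is visible of it).
The state is a dict: "time": time; "q": joint angles; "joint_vel": joint speeds; "joint_torque": joint torques, N m; "tool_pos": TCP position; "tcp_rot": TCP orientation; "wrist_force": force on the tool from outside, world axes, zero at the start; "torque": the same for the moment, N m; "width": opening from 0.0 (shut) to 1.0 (fully open).
Only numpy, scipy, OpenCV 4.12 (cv2) and the standard library are available. Lean on these libraries where they do the work, as an engineer would, in place of code of your own. Each camera call takes 0.05 s, during which the arm holds its last target.

## Working session

There is one attempt and no reset: what is moved stays moved. The work goes in short steps, Python scripts to look and compute and a tool call to move; the robot and the scene stay as the last step left them, time stands still between calls to the robot, and variables do not carry over. Pictures are saved under pics/ and viewed, and the job is handed in when it is done.

Besides the shell and the picture viewer there is one more tool, called as name(argument=value, ...), one argument or row to a line, values as JSON. jog_arm: Moves the arm, as the interface text tells. Its arguments: {"type":"object","properties":{"turn":{"type":"array"},"slide":{"type":"array"},"grip":{"type":"array"},"newtons":{"type":"number"}},"required":["turn","slide","grip"]}

```bash
mkdir -p pics; ls
cat > h.py <<'E'
import numpy as np, cv2, pickle
from scipy.spatial.transform import Rotation as R
from workcell import bot, eyes, nets
def shot(n,save=None):
    p=eyes.read_camera(n)
    if save: cv2.imwrite(f'pics/{save}.png',p['img'][:,:,::-1]); pickle.dump(p,open(f'pics/{save}.pkl','wb'))
    return p
def rot(p):
    r=np.array(p['rotation']); return r if r.shape==(3,3) else R.from_rotvec(r).as_matrix()
def w(p,c): return rot(p)@np.array(c)+np.array(p['position'])
def px2w(p,u,v,d=None):
    if d is None:d=p['depth'][int(round(v)),int(round(u))]
    n=cv2.undistortPoints(np.array([[[u,v]]],float),np.array(p['intrinsics']),np.array(p['distortion']))[0,0]
    return w(p,[n[0]*d,n[1]*d,d])
def w2px(p,X):
    X=np.atleast_2d(X); c=(X-np.array(p['position']))@rot(p)
    return cv2.projectPoints(c,np.zeros(3),np.zeros(3),np.array(p['intrinsics']),np.array(p['distortion']))[0][:,0]
def cloud(p):
    H,W=p['depth'].shape; u,v=np.meshgrid(np.arange(W),np.arange(H))
    n=cv2.undistortPoints(np.stack([u,v],-1).reshape(-1,1,2).astype(float),np.array(p['intrinsics']),np.array(p['distortion']))[:,0]
    d=p['depth'].reshape(-1,1); c=np.hstack([n*d,d])@rot(p).T+np.array(p['position'])
    c[d[:,0]==0]=np.nan
    return c.reshape(H,W,3)
E
python3 - <<'E'
from h import *
np.set_printoptions(precision=4,suppress=True)
for n in ['scene','top','wrist']:
    p=shot(n,n+'0'); print(n,p['position'],p['rotation'],p['intrinsics'])
    for t in ['panel','rail','joint','half_center','full_center','paint_pen','brush','stud']:
        try: print(t,[(np.round(w(p,r['xyz']),4),round(r['conf'],2)) for r in nets.search_frame(t,p)[:4]])
        except Exception as e: print(t,e)
s=bot.read_state(); print(s)
E
```

```text
pics
scene [-0.2812 -0.87    0.5225] [-1.8554  0.7328 -0.5131] [[406.0859   0.     279.0573]
 [  0.     406.0859 213.5795]
 [  0.       0.       1.    ]]
panel [(array([0.579 , 0.104 , 0.0822]), 0.71)]
rail [(array([0.591 , 0.1005, 0.0846]), 0.72)]
joint [(array([0.5848, 0.1092, 0.0859]), 0.67), (array([ 0.6047, -0.2628,  0.0232]), 0.29)]
half_center [(array([ 0.6083, -0.2608,  0.0236]), 0.76)]
full_center [(array([ 0.554 , -0.104 ,  0.0238]), 0.88), (array([ 0.3912, -0.2466,  0.0273]), 0.69)]
paint_pen [(array([ 0.5117, -0.2598,  0.0107]), 0.68)]
brush [(array([ 0.5546, -0.4151,  0.0076]), 0.6)]
stud [(array([ 0.2398, -0.2993,  0.0374]), 0.67)]
top [ 0.2069 -0.1103  1.2304] [-2.1606  2.0491 -0.2326] [[517.7175   0.     278.6578]
 [  0.     517.7175 217.2974]
 [  0.       0.       1.    ]]
panel [(array([0.6225, 0.1227, 0.0885]), 0.59)]
rail [(array([0.618 , 0.1234, 0.0837]), 0.9)]
joint [(array([0.6176, 0.1288, 0.0874]), 0.86), (array([ 0.6095, -0.2451,  0.0299]), 0.51)]
half_center [(array([ 0.6098, -0.2448,  0.0305]), 0.93)]
full_center [(array([ 0.5605, -0.089 ,  0.0219]), 0.73),
[... 190 characters left out ...]
]), 0.7)]
wrist [0.1566 0.6602 0.3738] [2.3525 1.6466 0.2621] [[328.79     0.     274.9395]
 [  0.     328.79   211.4557]
 [  0.       0.       1.    ]]
panel []
rail []
joint []
half_center []
full_center []
paint_pen []
brush []
stud []
{'time': 1.35, 'q': array([ 1.1841,  0.2639,  1.604 ,  0.    ,  1.2737, -0.0369]), 'joint_vel': array([ 0.0007,  0.0001,  0.0005,  0.0013, -0.0002, -0.0003]), 'joint_torque': array([  0.0001, -51.5051, -36.7714,   0.    ,   0.0009,   0.    ]), 'tool_pos': array([0.2313, 0.6341, 0.2483]), 'tcp_rot': array([-1.5533,  0.2745, -0.2744]), 'wrist_force': array([ 0.0686,  0.0738, -0.1807]), 'torque': array([-0.0222, -0.0084, -0.0546]), 'width': 0.9972487157225269}
```

View pics.

View pics/scene0.png

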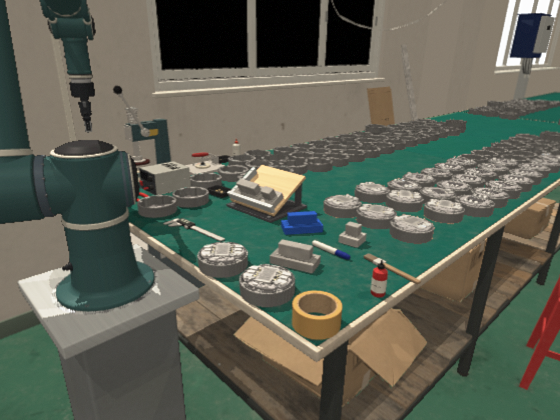

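View pics/top0.png

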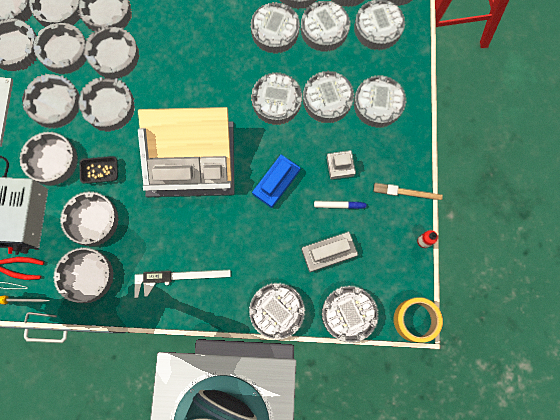

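Run:
```python
from scipy.spatial.transform import Rotation as R
import pickle
print(R.from_rotvec([-1.5533,  0.2745, -0.2744]).as_matrix().round(3))
p=pickle.load(open('pics/wrist0.pkl','rb'));print(p['rotation'],p['distortion'])
r=R.from_rotvec([-1.5533,  0.2745, -0.2744])
print(r.inv().apply(p['position']-__import__('numpy').array([.2313,.6341,.2483])),(r.inv()*R.from_rotvec(p['rotation'])).as_matrix().round(3))
```

```text
[[ 0.939 -0.     0.343]
 [-0.343  0.     0.939]
 [-0.    -1.     0.   ]]
[2.35246513 1.64659472 0.26205293] [-0.02809086  0.          0.          0.          0.        ]
[-0.07908461 -0.1254824  -0.00107784] [[-0.     0.951  0.31 ]
 [-0.    -0.31   0.951]
 [ 1.     0.     0.   ]]
```

Run:
```python
from h import *
np.set_printoptions(precision=4,suppress=True)
for n in ['top','scene']:
    p=pickle.load(open(f'pics/{n}0.pkl','rb')); c=cloud(p)
    # half/full tops
    for nm,(x,y) in dict(half=(.609,-.247),full=(.398,-.230)).items():
        m=(np.hypot(c[...,0]-x,c[...,1]-y)<.09)
        for lo,hi in [(.015,.035),(.045,.065)]:
            q=c[m&(c[...,2]>lo)&(c[...,2]<hi)]
            if len(q)<6: print(n,nm,len(q));continue
            r=cv2.minAreaRect(q[:,:2].astype(np.float32)*1000); print(n,nm,lo,len(q),q.mean(0),r,np.median(q[:,2]))
    if n=='top':
        q=c[115:150,150:225].reshape(-1,3); q=q[~np.isnan(q[:,0])]; m=q.mean(0); u,s,vt=np.linalg.svd(q-m); print(m,vt[2],s,np.degrees(np.arccos(abs(vt[2,2]))),(q-m)@vt[2]*1@np.ones(1) if 0 else np.std((q-m)@vt[2]))
im=cv2.imread('pics/top0.png')
cv2.imwrite('pics/crop0.png',cv2.resize(im[95:205,125:245],None,fx=6,fy=5.4,interpolation=cv2.INTER_CUBIC))
```

```text
top half 0.015 394 [ 0.6054 -0.2464  0.0243] ((586.6047973632812, -248.6336212158203), (133.0413818359375, 67.35448455810547), 1.0840299129486084) 0.024839750567982044
top half 0.045 206 [ 0.6169 -0.2474  0.0561] ((618.5925903320312, -248.02847290039062), (29.59076690673828, 40.311859130859375), 10.954710006713867) 0.056352057431782177
top full 0.015 811 [ 0.3962 -0.2247  0.0251] ((371.41217041015625, -238.34103393554688), (123.73889923095703, 120.55047607421875), 21.410518646240234) 0.025081481199443312
top full 0.045 477 [ 0.4002 -0.2261  0.0564] ((400.8448486328125, -226.4796905517578), (28.475324630737305, 88.24137878417969), 22.009611129760742) 0.05651988888508597
[0.6525 0.1198 0.0934] [-0.5008 -0.0415  0.8646] [2.5725 1.1988 0.1174] 30.167768859310602 0.002296591560310506
scene half 0.015 221 [ 0.6042 -0.2587  0.0237] ((587.3958740234375, -256.2009582519531), (131.526611328125, 59.25989532470703), 8.452285766601562) 0.023840126502925107
scene half 0.045 102 [ 0.6139 -0.2537  0.0532] ((617.02294921875, -250.95155334472656), (28.093671798706055, 41.78560256958008), 11.395440101623535) 0.05467273908711526
scene full 0.015 513 [ 0.3884 -0.2409  0.0243] ((372.0946350097656, -242.3519287109375), (120.78815460205078, 123.0335922241211), 26.103605270385742) 0.02417891642974651
scene full 0.045 284 [ 0.3973 -0.2332  0.0534] ((402.1416931152344, -229.11581420898438), (33.747161865234375, 86.6944351196289), 23.341045379638672) 0.05503120914702728
```

View pics/crop0.png

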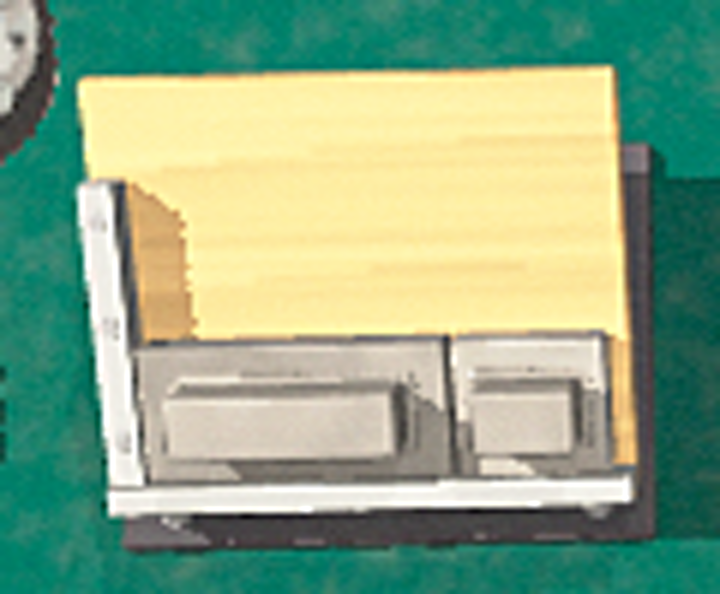

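```bash
cat >> h.py <<'E'
np.set_printoptions(precision=4,suppress=True)
def pose(): 
    s=bot.read_state(); return np.array(s['tool_pos']),R.from_rotvec(s['tcp_rot']),s
def plan(p0,r0,p1,r1,N=None):
    """constant rows"""
    rv=(r0.inv()*r1).as_rotvec()
    d=np.linalg.norm(p1-p0)
    if N is None: N=max(1,int(np.ceil(max(np.linalg.norm(rv)/.14, d/.045))))
    dr=R.from_rotvec(rv/N)
    A=sum(np.linalg.matrix_power(dr.as_matrix(),k) for k in range(N))
    s=np.linalg.solve(A,r0.inv().apply(p1-p0))
    print('rows',N,'turn',np.round(rv/N,4),'slide mm',np.round(s*1000,2)); return N
def tooldown(yaw,tilt=0):
    # tool z heading yaw (horizontal), tilt: rot so that tool y leans ahead
    X=np.array([np.sin(yaw),-np.cos(yaw),0]); Z=np.array([np.cos(yaw)*np.cos(tilt),np.sin(yaw)*np.cos(tilt),np.sin(tilt)]); Y=np.cross(Z,X)
    return R.from_matrix(np.stack([X,Y,Z],1))
E
python3 - <<'E'
from h import *
p=pickle.load(open('pics/top0.pkl','rb'))
m=np.array([.6525,.1198,.0934]);n=np.array([-.5008,-.0415,.8646])
def hit(u,v,off=0):
    a=np.array(p['position']); b=px2w(p,u,v,1.)-a
    return a+b*(((m+n*off-a)@n)/(b@n))
f=lambda x,y:(125+x/6,95+y/5.4)
for k,(x,y,o) in dict(TL=(80,78,0),TR=(612,67,0),c24=(135,345,.024),j24=(450,337,.024),e24=(608,333,.024),railtop=(125,180,.024),R=(630,465,0)).items(): print(k,hit(*f(x,y),o))
im=cv2.imread('pics/top0.png');cv2.imwrite('pics/crop1.png',cv2.resize(im[130:280,290:420],None,fx=5,fy=4,interpolation=cv2.INTER_CUBIC))
E
```

```text
TL [0.6906 0.2306 0.1208]
TR [0.7071 0.028  0.1206]
c24 [0.5845 0.2066 0.0859]
j24 [0.5947 0.0857 0.0861]
e24 [0.5999 0.0248 0.0861]
railtop [0.6454 0.2084 0.1213]
R [0.5569 0.0177 0.0331]
```

View pics/crop1.png

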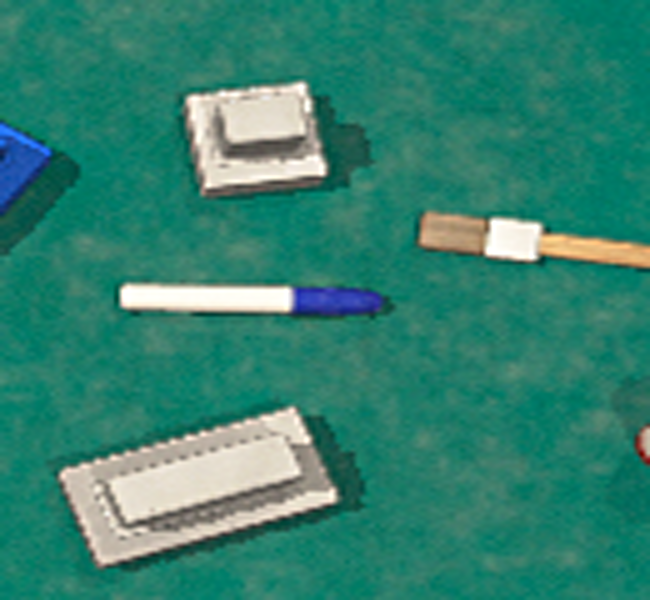

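Run:
```python
from h import *
r1=tooldown(np.radians(4.8),np.radians(30)); M=r1.as_matrix()
O=np.array([.5965,.2076,.0652])
t=O+M@np.array([.09,-.15,.03]); print(t)
p,r,s=pose(); plan(p,r,t,r1,10)
```

```text
[0.5552 0.1138 0.2101]
rows 10 turn [ 0.0465  0.111  -0.0297] slide mm [ 63.33   4.59 -11.3 ]
```

Run:
```python
from h import *
r1=tooldown(np.radians(4.8),np.radians(30)); M=r1.as_matrix()
O=np.array([.5965,.2076,.0652])
t=O+M@np.array([.09,-.15,.03])
p,r,s=pose(); plan(p,r,t,r1,15)
```

```text
rows 15 turn [ 0.031   0.074  -0.0198] slide mm [42.35  3.21 -6.77]
```

jog_arm(
  turn=[
    [0.031,0.074,-0.02],
    [0.031,0.074,-0.02],
    [0.031,0.074,-0.02],
    [0.031,0.074,-0.02],
    [0.031,0.074,-0.02],
  ],
  slide=[
    [42.3,3.2,-6.8],
    [42.3,3.2,-6.8],
    [42.3,3.2,-6.8],
    [42.3,3.2,-6.8],
    [42.3,3.2,-6.8],
  ],
  grip=[100,100,100,100,100],
)

```text
time: 1.85
tool_pos: [0.4021, 0.5034, 0.2371]
tcp_rot: [-1.356, 0.455, -0.653]
wrist_force: [0.5, 0.4, -0.3]
width: 1.002
```

jog_arm(
  turn=[
    [0.031,0.074,-0.02],
    [0.031,0.074,-0.02],
    [0.031,0.074,-0.02],
    [0.031,0.074,-0.02],
    [0.031,0.074,-0.02],
  ],
  slide=[
    [42.3,3.2,-6.8],
    [42.3,3.2,-6.8],
    [42.3,3.2,-6.8],
    [42.3,3.2,-6.8],
    [42.3,3.2,-6.8],
  ],
  grip=[100,100,100,100,100],
)

```text
time: 2.35
tool_pos: [0.5142, 0.3214, 0.2297]
tcp_rot: [-1.118, 0.621, -1.009]
wrist_force: [1.0, 0.2, -0.4]
width: 1.003
```

jog_arm(
  turn=[
    [0.031,0.074,-0.02],
    [0.031,0.074,-0.02],
    [0.031,0.074,-0.02],
    [0.031,0.074,-0.02],
    [0.031,0.074,-0.02],
  ],
  slide=[
    [42.3,3.2,-6.8],
    [42.3,3.2,-6.8],
    [42.3,3.2,-6.8],
    [42.3,3.2,-6.8],
    [42.3,3.2,-6.8],
  ],
  grip=[100,100,100,100,100],
)

```text
time: 2.85
tool_pos: [0.5547, 0.1124, 0.2114]
tcp_rot: [-0.838, 0.771, -1.343]
wrist_force: [0.7, -0.1, 0.8]
width: 1.003
```

Run:
```python
from h import *
p=shot('wrist','w1'); print(pose())
print(p['position'],(pose()[1].inv()*R.from_matrix(rot(p))).as_matrix())
```

```text
(array([0.5526, 0.1078, 0.2086]), Rotation.from_matrix(array([[ 0.0748,  0.4983,  0.8638],
                            [-0.9972,  0.034 ,  0.0668],
                            [ 0.0039, -0.8663,  0.4995]])), {'time': 2.9, 'q': array([ 0.1816, -0.2071,  2.2481, -0.103 ,  0.5828,  0.1767]), 'joint_vel': array([ 0.078 ,  0.0355, -0.0228,  0.0096,  0.0691,  0.0278]), 'joint_torque': array([  3.0876, -25.6284, -44.207 ,   0.4329,  -4.1767,  -0.0146]), 'tool_pos': array([0.5526, 0.1078, 0.2086]), 'tcp_rot': array([-0.8411,  0.7751, -1.3481]), 'wrist_force': array([-0.7489, -2.118 , -1.2928]), 'torque': array([-0.0973,  0.291 , -0.0107]), 'width': 0.9977749516505411})
[0.4852 0.1855 0.3197] [[-0.0038  0.9523  0.3051]
 [-0.0052 -0.3051  0.9523]
 [ 1.      0.0021  0.0061]]
```

View pics/w1.png

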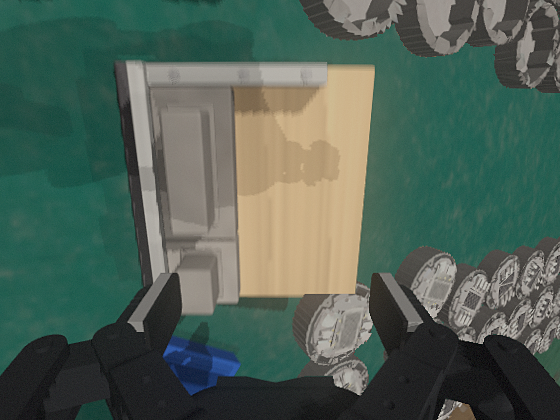

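Run:
```python
from h import *
p=shot('wrist','w2'); print(pose()[0],p['position'])
im=cv2.imread('pics/w2.png');cv2.imwrite('pics/w2c.png',cv2.resize(im[50:310,110:390],None,fx=2.85,fy=2.3,interpolation=cv2.INTER_CUBIC))
c=cloud(p)
q=c[130:285,250:350].reshape(-1,3); q=q[~np.isnan(q[:,0])]; 
for _ in range(3):
    m=q.mean(0); vt=np.linalg.svd(q-m)[2]; d=(q-m)@vt[2]; q=q[abs(d)<.005]
n=vt[2]*np.sign(vt[2,2]); print(m,n,d.std(),np.degrees(np.arccos(n[2])))
```

```text
[0.5525 0.1097 0.2088] [0.4839 0.1815 0.3169]
[0.647  0.105  0.0892] [-0.4993 -0.0401  0.8655] 0.0006646623676792289 30.05972538803123
```

View pics/w2c.png

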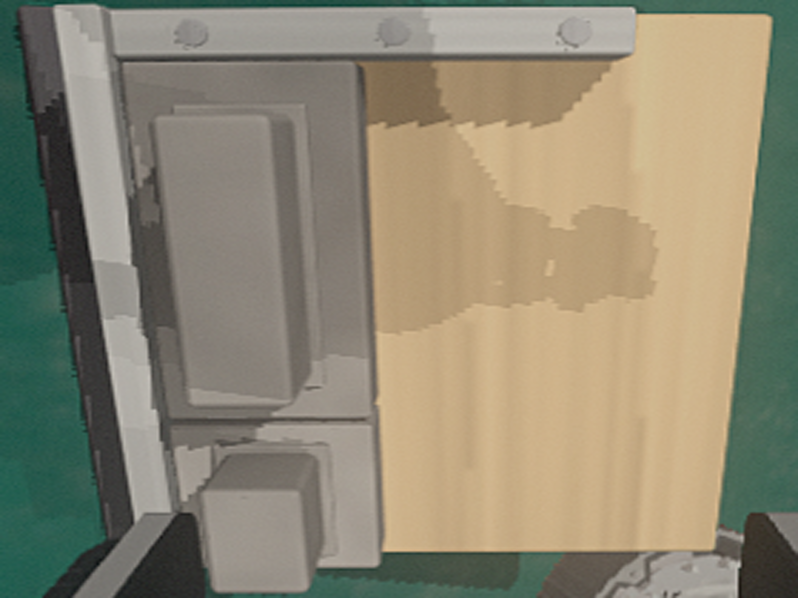

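```bash
cat > fit.py <<'E'
from h import *
from scipy.optimize import least_squares
def PR(yaw,tilt):
    M=tooldown(yaw,tilt).as_matrix(); return np.stack([M[:,2],-M[:,0],-M[:,1]],1)
def fitp(p,pts,name):
    X=np.array([a for a,_ in pts])/1000; u=np.array([b for _,b in pts])
    f=lambda t:(w2px(p,X@PR(t[3],t[4]).T+t[:3])-u).ravel()
    f2=lambda t:np.r_[f(t),(t[4]-np.radians(30))*2000]
    s=least_squares(f2,[.5965,.2076,.0652,.084,.52]);print(name,s.x[:3],np.degrees(s.x[3:]),'res',f(s.x).reshape(-1,2).round(1).tolist()); return s.x
E
python3 - <<'E'
from fit import *
p=pickle.load(open('pics/w2.pkl','rb'))
g=lambda x,y:(110+x/2.85,50+y/2.3)
fitp(p,[((0,-1,24),g(363,64)),((0,-122,24),g(374,418)),((0,-183,24),g(381,566)),((111,-191,0),g(717,550)),((70,0,24),g(633,54)),((111,15,0),g(770,15))],'w2')
p=pickle.load(open('pics/top0.pkl','rb'))
g=lambda x,y:(125+x/6,95+y/5.4)
fitp(p,[((0,-1,24),g(137,345)),((0,-122,24),g(450,337)),((0,-183,24),g(606,333)),((111,-191,0),g(612,67)),((70,0,24),g(125,181)),((111,15,0),g(80,78))],'top')
E
```

```text
w2 [0.597  0.2096 0.0615] [ 4.7386 30.0004] res [[-1.6, -1.2], [0.4, 0.7], [0.5, -0.4], [-0.8, -0.7], [0.7, 1.3], [0.9, 0.2]]
top [0.6019 0.2111 0.0503] [ 4.7943 30.    ] res [[0.4, -0.2], [-0.1, -0.1], [-0.1, -0.1], [0.5, 0.0], [-1.1, 0.2], [0.5, 0.3]]
```

```bash
cat >> fit.py <<'E'
def fitpl(p,pts,name,m,n,wt=1500):
    X=np.array([a for a,_ in pts])/1000; u=np.array([b for _,b in pts])
    f=lambda t:(w2px(p,X@PR(t[3],t[4]).T+t[:3])-u).ravel()
    f2=lambda t:np.r_[f(t),(t[4]-np.radians(30))*2000,((t[:3]-m)@n)*wt*2]
    s=least_squares(f2,[.5965,.2076,.0652,.084,.52]);print(name,s.x[:3],np.degrees(s.x[3:]),'res',f(s.x).reshape(-1,2).round(1).tolist()); return s.x
E
python3 - <<'E'
from fit import *
p=pickle.load(open('pics/w2.pkl','rb'))
g=lambda x,y:(110+x/2.85,50+y/2.3)
m=np.array([.647,.105,.0892]);n=np.array([-.4993,-.0401,.8655])
fitpl(p,[((0,-1,24),g(363,64)),((0,-122,24),g(374,418)),((0,-183,24),g(381,566)),((111,-191,0),g(717,550)),((70,0,24),g(633,54)),((111,15,0),g(770,15))],'w2',m,n)
p=pickle.load(open('pics/top0.pkl','rb'))
g=lambda x,y:(125+x/6,95+y/5.4)
m=np.array([.6525,.1198,.0934])
fitpl(p,[((0,-1,24),g(137,345)),((0,-122,24),g(450,337)),((0,-183,24),g(606,333)),((111,-191,0),g(612,67)),((70,0,24),g(125,181)),((111,15,0),g(80,78))],'top',m,n)
# target: half view
yaw=np.radians(15)
r1=tooldown(yaw); pp,r,s=pose()
plan(pp,r,np.array([.60,-.25,.25]),r1)
E
```

```text
w2 [0.5952 0.2096 0.0638] [ 4.9011 29.9977] res [[-2.6, -1.6], [0.1, 1.8], [0.4, 1.1], [-0.0, 0.3], [0.9, 0.6], [1.5, -0.9]]
top [0.5962 0.2079 0.065 ] [ 4.8046 29.9999] res [[-0.0, 0.1], [0.2, 0.1], [0.5, 0.2], [1.1, -0.3], [-1.6, 0.1], [-0.1, -0.1]]
rows 9 turn [-0.0578 -0.02    0.0057] slide mm [40.43 -4.38  0.12]
```

jog_arm(
  turn=[
    [-0.058,-0.02,0.006],
    [-0.058,-0.02,0.006],
    [-0.058,-0.02,0.006],
    [-0.058,-0.02,0.006],
    [-0.058,-0.02,0.006],
  ],
  slide=[
    [40.4,-4.4,0],
    [40.4,-4.4,0],
    [40.4,-4.4,0],
    [40.4,-4.4,0],
    [40.4,-4.4,0],
  ],
  grip=[100,100,100,100,100],
)

```text
time: 3.45
tool_pos: [0.5711, -0.0884, 0.2337]
tcp_rot: [-1.113, 0.908, -1.165]
wrist_force: [0.2, -0.1, -0.0]
width: 1.003
```

jog_arm(
  turn=[
    [-0.058,-0.02,0.006],
    [-0.058,-0.02,0.006],
    [-0.058,-0.02,0.006],
    [-0.058,-0.02,0.006],
    [0,0,0],
  ],
  slide=[
    [40.4,-4.4,0],
    [40.4,-4.4,0],
    [40.4,-4.4,0],
    [40.4,-4.4,0],
    [0,0,0],
  ],
  grip=[100,100,100,100,100],
)

```text
time: 3.95
tool_pos: [0.6057, -0.2496, 0.251]
tcp_rot: [-1.323, 1.01, -1.01]
wrist_force: [-0.0, 0.6, 0.2]
width: 1.0
```

Run:
```python
from h import *
eyes.read_camera('top'); p=shot('wrist','w3'); print(pose()[2],p['position'])
for t in ['half_center','full_center']:
    print(t,[(np.round(w(p,r['xyz']),4),round(r['conf'],2)) for r in nets.search_frame(t,p)[:4]])
c=cloud(p)
for nm,(x,y) in dict(half=(.6178,-.249),full=(.4015,-.228)).items():
    for lo,hi,rad in [(.015,.035,.045),(.045,.065,.08)]:
        q=c[(np.hypot(c[...,0]-x,c[...,1]-y)<rad)&(c[...,2]>lo)&(c[...,2]<hi)]
        if len(q)>20: print(nm,lo,len(q),cv2.minAreaRect(q[:,:2].astype(np.float32)*1000),np.median(q[:,2]))
```

```text
{'time': 4.05, 'q': array([-0.4264,  0.2203,  1.6532,  0.004 ,  1.2699, -0.6956]), 'joint_vel': array([ 0.0205, -0.035 ,  0.0442,  0.0064,  0.0008,  0.0012]), 'joint_torque': array([ -0.9859, -48.4102, -37.679 ,  -0.1316,  -0.0984,  -0.0213]), 'tool_pos': array([ 0.6038, -0.2456,  0.2506]), 'tcp_rot': array([-1.3207,  1.0112, -1.0069]), 'wrist_force': array([ 0.1598,  0.5724, -0.1391]), 'torque': array([-0.0208,  0.0503,  0.0029]), 'width': 0.9967396390282696} [ 0.5836 -0.1721  0.3764]
half_center [(array([ 0.6168, -0.2439,  0.0289]), 0.64)]
full_center [(array([ 0.5796, -0.1072,  0.0267]), 0.69), (array([ 0.4127, -0.2235,  0.0282]), 0.61)]
half 0.015 1783 ((618.1953735351562, -249.68765258789062), (60.204620361328125, 60.413326263427734), 11.276845932006836) 0.023988330575883288
half 0.045 1084 ((617.9915161132812, -249.5411834716797), (28.00998306274414, 40.31064987182617), 11.156912803649902) 0.05571512581690155
full 0.015 1970 ((420.80487060546875, -222.33212280273438), (25.390390396118164, 88.27935791015625), 15.962881088256836) 0.02420925529588014
full 0.045 3165 ((401.21783447265625, -228.23941040039062), (29.400218963623047, 88.30799102783203), 21.144512176513672) 0.055437374373307424
```

View pics/w3.png

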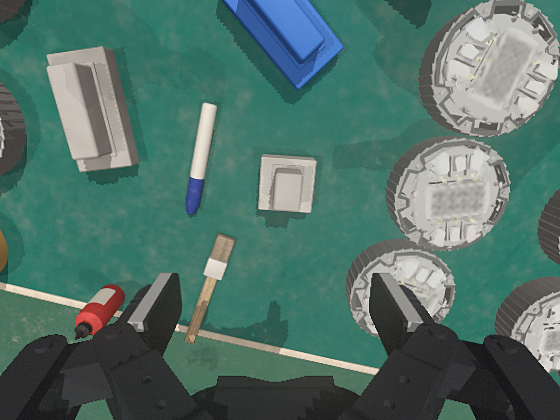

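Run:
```python
from h import *
p=pickle.load(open('pics/w3.pkl','rb')); c=cloud(p); pp,r,s=pose()
t=r.inv().apply((c-pp).reshape(-1,3)).reshape(c.shape)*1000
m=(abs(t[...,0])<14)&(abs(t[...,2])<65)&(t[...,1]<60)&(t[...,1]>-80)
q=t[m]; print(len(q)); 
for a in (-1,1):
    z=q[q[:,2]*a>0]; print(np.percentile(z[:,1],[1,50,99,100]),np.percentile(z[:,2],[0,2,50,98,100]),np.percentile(z[:,0],[0,50,100]))
print((p['depth']>0).mean(), t[280,165],t[280,175],t[285,385],t[300,160])
print(pp,r.as_matrix())
h=np.array([.6181,-.2496]); 
plan(pp,r,np.array([*h,.13]),tooldown(np.radians(11.2)))
plan(pp,r,np.array([*h,.047]),tooldown(np.radians(11.2)))
```

```text
34975
[-73.6237 -55.837   -1.0577   4.8788] [-64.9997 -64.1871 -42.2836  -2.3051  -0.1115] [-13.9856  -6.7457  13.9996]
[-73.7015 -56.7869  -1.3328   4.6289] [ 0.0491  2.1975 43.346  64.2874 64.9949] [-13.9974  -6.644   13.9986]
0.9960544217687075 [ -6.5412  -6.0766 -44.5651] [nan nan nan] [ -6.4979 -10.3192  44.5183] [ -6.4849 -20.5367 -41.8637]
[ 0.6029 -0.2441  0.2509] [[ 0.2662 -0.0001  0.9639]
 [-0.9639  0.0043  0.2662]
 [-0.0041 -1.      0.001 ]]
rows 3 turn [-0.0003  0.0247 -0.0014] slide mm [ 3.11 40.29  4.44]
rows 5 turn [-0.0002  0.0148 -0.0008] slide mm [ 1.89 40.77  2.67]
```

jog_arm(
  turn=[
    [0,0.025,-0.001],
    [0,0.025,-0.001],
    [0,0.025,-0.001],
    [0,0,0],
    [0,0,0],
  ],
  slide=[
    [3.1,40.3,4.4],
    [3.1,40.3,4.4],
    [3.1,40.3,4.4],
    [0,0,0],
    [0,0,0],
  ],
  grip=[65,65,65,65,65],
  newtons=60,
)

```text
time: 4.65
tool_pos: [0.6173, -0.2494, 0.1302]
tcp_rot: [-1.295, 1.065, -1.062]
wrist_force: [0.6, -0.5, 0.8]
width: 0.65
```

Run:
```python
from h import *
pp,r,s=pose(); print(pp,s['width']); h=np.array([.6181,-.2496]); 
plan(pp,r,np.array([*h,.044]),tooldown(np.radians(11.2)))
p=shot('wrist','w4');c=cloud(p)
t=r.inv().apply((c-pp).reshape(-1,3)).reshape(c.shape)*1000
q=t[(abs(t[...,0])<9)&(abs(t[...,2])<50)&(t[...,1]<40)&(t[...,1]>-40)];print(q[:,1].max())
q=c[(np.hypot(c[...,0]-.618,c[...,1]+.25)<.04)&(c[...,2]>.045)&(c[...,2]<.065)]
print(len(q),cv2.minAreaRect(q[:,:2].astype(np.float32)*1000),np.median(q[:,2]))
```

```text
[ 0.6173 -0.2494  0.1302] 0.6498259257216633
rows 2 turn [ 0.0003  0.0001 -0.0008] slide mm [ 0.23 43.1   0.38]
14.04819996846086
2508 ((617.9684448242188, -249.07125854492188), (28.041160583496094, 39.645748138427734), 11.060651779174805) 0.055719439225401984
```

View pics/w4.png

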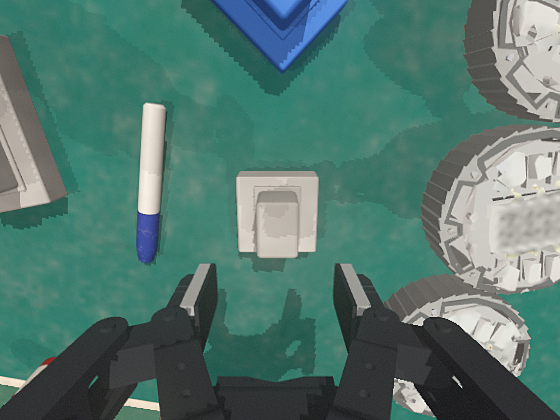

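jog_arm(
  turn=[
    [0,0,0],
    [0,0,0],
    [0,0,0],
    [0,0,0],
    [0,0,0],
  ],
  slide=[
    [0,43,0.5],
    [0,42.5,0],
    [0,0,0],
    [0,0,0],
    [0,0,0],
  ],
  grip=[65,65,65,20,20],
)

```text
time: 5.2
tool_pos: [0.6212, -0.2519, 0.0491]
tcp_rot: [-1.292, 1.06, -1.07]
wrist_force: [1.9, 0.5, 24.2]
width: 0.321
```

jog_arm(
  turn=[
    [0,0,0],
    [0,0,0],
    [0,0,0],
  ],
  slide=[
    [0,0,0],
    [0,0,0],
    [0,0,0],
  ],
  grip=[20,20,20],
)

```text
time: 5.5
tool_pos: [0.6217, -0.2521, 0.0493]
tcp_rot: [-1.292, 1.059, -1.071]
wrist_force: [0.7, 0.2, 7.7]
width: 0.314
```

Run:
```python
from h import *
p=shot('wrist','w5'); print(pose())
```

```text
(array([ 0.6217, -0.252 ,  0.0493]), Rotation.from_matrix(array([[ 0.1927,  0.0074,  0.9812],
                            [-0.9813, -0.0025,  0.1927],
                            [ 0.0039, -1.    ,  0.0068]])), {'time': 5.55, 'q': array([-0.4226,  0.4293,  1.7773,  0.001 ,  0.9272, -0.6171]), 'joint_vel': array([ 0.0009,  0.0007,  0.0014,  0.0021,  0.0015, -0.0019]), 'joint_torque': array([ -0.1296, -49.6982, -27.8211,   0.0416,  -0.2801,  -0.0017]), 'tool_pos': array([ 0.6217, -0.252 ,  0.0493]), 'tcp_rot': array([-1.2918,  1.0586, -1.0708]), 'wrist_force': array([0.003 , 0.1381, 7.4413]), 'torque': array([ 0.029 ,  0.2968, -0.003 ]), 'width': 0.3149596224933704})
```

View pics/w5.png

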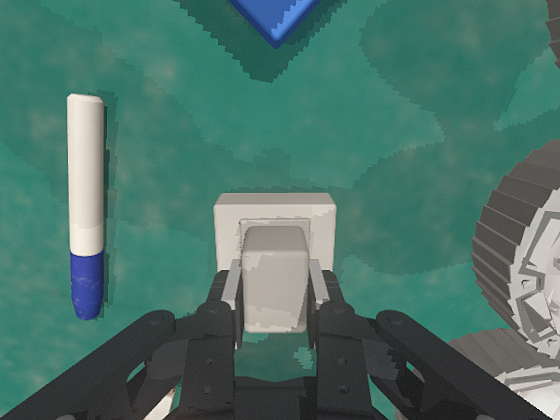

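Run:
```python
from h import *
p=pickle.load(open('pics/w5.pkl','rb'));pp,r,s=pose();c=cloud(p)
t=r.inv().apply((c-pp).reshape(-1,3)).reshape(c.shape)*1000
for (u,v) in [(275,205),(275,260),(275,310),(228,280),(318,280),(225,230),(325,230),(230,262),(320,262),(213,300),(150,200)]: print((u,v),t[v,u],c[v,u]*1000)
q=t[225:340,240:312].reshape(-1,3);q=q[(q[:,1]<5)&(q[:,1]>-20)];print(q.min(0),q.max(0))
```

```text
(275, 205) [-32.3799  25.2053  -0.1535] [ 615.517  -220.3567   23.956 ]
(275, 260) [-19.3319  -7.1022  -0.184 ] [ 617.7623 -233.0862   56.3125]
(275, 310) [ 4.2485 -6.6959 -0.1745] [ 622.3179 -256.2237   55.997 ]
(228, 280) [ -9.1004  -4.9895 -19.6504] [ 600.6481 -246.8821   54.1075]
(318, 280) [-9.8068 -6.2287 17.4561] [ 636.9131 -239.0358   55.5951]
(225, 230) [-19.3791  25.6251 -24.7857] [ 593.8549 -237.8614   23.4194]
(325, 230) [-19.7466  24.6773  24.3415] [ 641.9824 -228.032    24.6984]
(230, 262) [ -2.0687  25.3022 -23.019 ] [ 598.9213 -254.5061   23.8209]
(320, 262) [-2.0756 25.2756 22.738 ] [ 643.8182 -245.6822   24.1574]
(213, 300) [ -6.2785 -15.3725 -24.205 ] [ 596.646  -250.503    64.4702]
(150, 200) [-28.1385  48.6719 -69.2414] [ 548.7159 -237.8894    0.0387]
[-23.4465 -19.9774 -15.6606] [17.5267  4.9915 15.697 ]
```

jog_arm(
  turn=[
    [0,0,0],
    [0,0,0],
    [0,0,0],
    [0,0,0],
    [0,0,0],
  ],
  slide=[
    [0,-15,0],
    [0,-25,0],
    [0,-30,0],
    [0,-30,0],
    [0,0,0],
  ],
  grip=[20,20,20,20,20],
)

```text
time: 6.05
tool_pos: [0.6224, -0.2525, 0.1523]
tcp_rot: [-1.29, 1.055, -1.074]
wrist_force: [1.4, -0.3, -1.4]
width: 0.312
```

Run:
```python
from h import *
p=shot('wrist','w6');pp,r,s=pose();c=cloud(p);print(pp,s['wrist_force'],s['torque'],s['width'])
t=r.inv().apply((c-pp).reshape(-1,3)).reshape(c.shape)*1000
q=t[225:340,240:312].reshape(-1,3);q=q[(q[:,1]<5)&(q[:,1]>-20)];print(q.min(0),q.max(0))
m=(t[...,1]>15)&(t[...,1]<35)&(abs(t[...,0])<50)&(abs(t[...,2])<50)
q=t[m];print(len(q),np.median(q[:,1]),np.percentile(q,[0,100],axis=0))
```

```text
[ 0.621  -0.2518  0.1493] [-0.2621  0.2192 -2.0395] [-0.0225  0.0352 -0.031 ] 0.31315495177350705
[-22.5357 -19.9675 -14.5547] [17.8071  4.994  17.3325]
5774 22.531834977595246 [[-32.3963  15.0038 -28.7702]
 [  5.2415  34.9857  31.0105]]
```

View pics/w6.png

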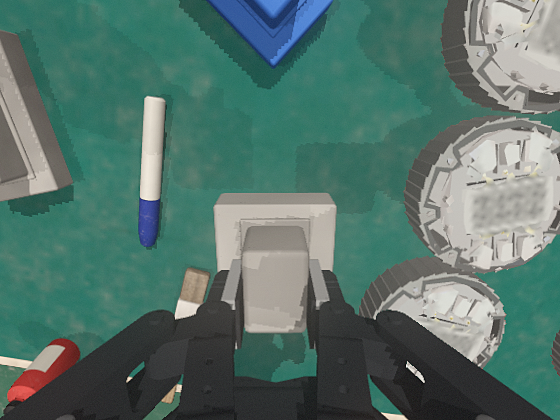

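```bash
cat >> h.py <<'E'
O=np.array([.5957,.2088,.0645]); YAW=np.radians(4.8)
def panelT(): 
    M=tooldown(YAW,np.radians(30)).as_matrix(); return M, np.stack([M[:,2],-M[:,0],-M[:,1]],1)
def tgt(pan,blk):
    """TCP pose to have block underside-centre (tool coords blk mm) at panel coords pan mm"""
    M,P=panelT(); return O+P@(np.array(pan)/1000)-M@(np.array(blk)/1000)
def inpanel(pp,r,blk):
    M,P=panelT(); return P.T@(pp+r.apply(np.array(blk)/1000)-O)*1000
E
python3 - <<'E'
from h import *
p=pickle.load(open('pics/w6.pkl','rb'));pp,r,s=pose();c=cloud(p)
t=r.inv().apply((c-pp).reshape(-1,3)).reshape(c.shape)*1000
for (u,v) in [(275,200),(275,207),(230,205),(320,205),(275,260),(275,310),(260,240),(290,240),(260,320),(290,320),(275,193),(275,195),(214,210),(337,210),(217,240),(334,240)]: print((u,v),t[v,u])
blk=[-2.7,49,0.5]
r1=tooldown(YAW,np.radians(30))
x=tgt([38,-40,70],blk);print(x);plan(pp,r,x,r1)
E
```

```text
(275, 200) [-31.8952  29.4898   1.2391]
(275, 207) [-30.5219  22.1929   1.2087]
(230, 205) [-31.4143  22.6154 -20.3744]
(320, 205) [-31.1236  23.446   22.9425]
(275, 260) [-18.2932  -9.5523   1.0795]
(275, 310) [ 5.5645 -8.911   1.0937]
(260, 240) [-21.9434   2.1843  -5.3171]
(290, 240) [-22.1519   1.6567   7.5466]
(260, 320) [10.4772 -9.0726 -5.3414]
(290, 320) [10.1303 -9.5865  7.505 ]
(275, 193) [-31.8341  43.2235   1.2975]
(275, 195) [-31.8086  39.2416   1.2806]
(214, 210) [-28.9333  22.5157 -28.1811]
(337, 210) [ 11.8486 148.3259  56.6692]
(217, 240) [-12.558   24.1794 -27.9057]
(334, 240) [ 40.7826 148.6726  55.7146]
[0.5723 0.164  0.1863]
rows 10 turn [ 0.0516  0.0108 -0.0025] slide mm [-41.82  -3.64   2.09]
```

jog_arm(
  turn=[
    [0.0516,0.0108,-0.0025],
    [0.0516,0.0108,-0.0025],
    [0.0516,0.0108,-0.0025],
    [0.0516,0.0108,-0.0025],
    [0.0516,0.0108,-0.0025],
  ],
  slide=[
    [-41.8,-3.6,2.1],
    [-41.8,-3.6,2.1],
    [-41.8,-3.6,2.1],
    [-41.8,-3.6,2.1],
    [-41.8,-3.6,2.1],
  ],
  grip=[20,20,20,20,20],
)

```text
time: 6.6
tool_pos: [0.5894, -0.0418, 0.1614]
tcp_rot: [-1.071, 0.928, -1.21]
wrist_force: [0.9, 0.3, -2.6]
width: 0.318
```

jog_arm(
  turn=[
    [0.0516,0.0108,-0.0025],
    [0.0516,0.0108,-0.0025],
    [0.0516,0.0108,-0.0025],
    [0.0516,0.0108,-0.0025],
    [0.0516,0.0108,-0.0025],
  ],
  slide=[
    [-41.8,-3.6,2.1],
    [-41.8,-3.6,2.1],
    [-41.8,-3.6,2.1],
    [-41.8,-3.6,2.1],
    [-41.8,-3.6,2.1],
  ],
  grip=[20,20,20,20,20],
)

```text
time: 7.1
tool_pos: [0.5683, 0.1657, 0.1814]
tcp_rot: [-0.843, 0.781, -1.335]
wrist_force: [0.1, -1.2, -2.5]
width: 0.317
```

jog_arm(
  turn=[
    [0,0,0],
    [0,0,0],
    [0,0,0],
  ],
  slide=[
    [0,0,0],
    [0,0,0],
    [0,0,0],
  ],
  grip=[20,20,20],
)

```text
time: 7.4
tool_pos: [0.5696, 0.1639, 0.1818]
tcp_rot: [-0.845, 0.781, -1.334]
wrist_force: [0.0, -0.4, -2.0]
width: 0.318
```

Run:
```python
from h import *
p=shot('wrist','w7');pp,r,s=pose();c=cloud(p);print(pp,s['wrist_force'],s['torque'],s['width'],s['joint_vel'])
t=r.inv().apply((c-pp).reshape(-1,3)).reshape(c.shape)*1000
for (u,v) in [(275,200),(275,207),(230,205),(320,205),(275,260),(275,310),(217,240)]: print((u,v),t[v,u])
q=t[225:340,240:312].reshape(-1,3);q=q[(q[:,1]<-4)&(q[:,1]>-20)];print(q.min(0),q.max(0))
M,P=panelT()
print(inpanel(pp,r,[-2.4,49,0]), np.degrees((R.from_matrix(M).inv()*r).as_rotvec()))
# board plane points in panel frame
b=((c-O)@P)*1000
m=(b[...,0]>30)&(b[...,0]<105)&(b[...,1]<-80)&(b[...,1]>-185)&(abs(b[...,2])<10);print('board z',m.sum(),np.median(b[m],0),np.std(b[m][:,2]))
m=(b[...,0]>-12)&(b[...,0]<-2)&(b[...,1]<-2)&(b[...,1]>-120)&(abs(b[...,2]-24)<6);print('slab z',m.sum(),np.median(b[m],0))
m=(b[...,0]>-10)&(b[...,0]<60)&(b[...,1]<20)&(b[...,1]>-6)&(abs(b[...,2]-24)<4)&(b[...,0]>5);q=b[m];print('rail',m.sum(),np.percentile(q,[0,2,50,98,100],axis=0))
```

```text
[0.5701 0.1634 0.1821] [ 0.3304 -0.3651 -2.752 ] [-0.0548  0.4449  0.0096] 0.3156855458636605 [-0.015  -0.0009 -0.0084 -0.0006 -0.003   0.0064]
(275, 200) [-33.0446  33.4173  -0.6647]
(275, 207) [-31.728   25.7855  -0.6658]
(230, 205) [-32.5998  26.1242 -22.3696]
(320, 205) [-32.8729  25.4489  20.9397]
(275, 260) [-19.7195  -6.8649  -0.6595]
(275, 310) [ 3.3326 -7.2791 -0.6203]
(217, 240) [-14.1602  26.4873 -29.69  ]
[-23.7685 -19.8509 -15.095 ] [16.7783 -4.0109 14.2661]
[ 33.0361 -40.5975  67.4924] [-0.4754  0.1432  0.1281]
board z 2420 [  83.6547 -122.2926    0.2605] 0.6010972627477437
slab z 595 [ -8.6043 -15.9213  23.9345]
rail 1833 [[ 5.0538  1.0782 21.1752]
 [ 6.0496  1.3127 22.2629]
 [32.7795  8.571  23.9588]
 [58.9728 15.0542 25.6447]
 [59.9788 15.2625 26.4905]]
```

View pics/w7.png

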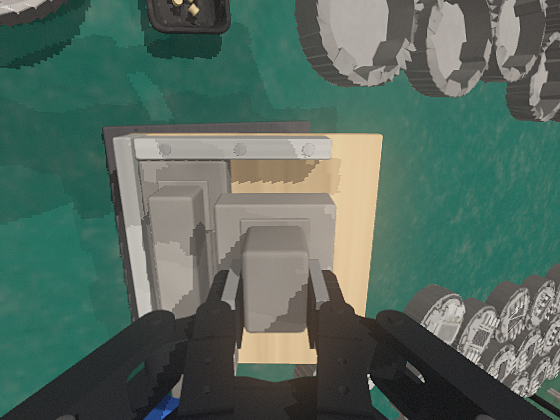

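Run:
```python
from h import *
M,P=panelT()
for f in ['w7','w2']:
    p=pickle.load(open(f'pics/{f}.pkl','rb'));c=cloud(p);b=((c-O)@P)*1000
    for y0 in range(-180,0,15):
        m=(b[...,1]>y0)&(b[...,1]<y0+15)&(abs(b[...,2]-24)<2.)&(abs(b[...,0])<20); q=b[m][:,0]
        if len(q)>10: print(f,y0,len(q),np.percentile(q,[95,99,100]))
    m=(b[...,0]>5)&(b[...,0]<60)&(abs(b[...,2]-24)<2)&(abs(b[...,1])<25);print(np.percentile(b[m][:,1],[0,1,99,100]))
    for x0 in (5,25,45):
        m=(b[...,0]>x0)&(b[...,0]<x0+15)&(abs(b[...,2]-24)<1.5)&(abs(b[...,1])<25);print('rail',x0,np.percentile(b[m][:,1],[0,1,99,100]))
```

```text
w7 -180 17 [-1.2056 -1.0844 -1.0541]
w7 -165 13 [-1.0261 -0.9845 -0.9741]
w7 -90 92 [-11.0271 -10.7712 -10.7596]
w7 -75 128 [-11.0212 -10.9162 -10.6592]
w7 -60 142 [-11.1132 -10.7221 -10.6503]
w7 -45 142 [-11.1994 -10.9815 -10.8791]
w7 -30 336 [-2.5084 -1.6335 -1.4409]
w7 -15 613 [-2.0994 -1.358  -0.766 ]
[ 1.1498  1.2421 15.1025 15.2625]
rail 5 [ 1.2267  1.3485 15.1466 15.201 ]
rail 25 [ 1.257   1.2858 15.0667 15.1643]
rail 45 [ 1.2656  1.3281 15.0752 15.1146]
w2 -180 261 [-1.964  -1.2831 -1.1732]
w2 -165 248 [-2.4293 -2.0476 -1.9555]
w2 -150 277 [-2.1801 -1.6795 -1.542 ]
w2 -135 315 [-2.4769 -1.8556 -1.7065]
w2 -120 348 [-2.6962 -1.9475 -1.7442]
w2 -105 338 [-2.1599 -1.6144 -1.4639]
w2 -90 353 [-2.2311 -1.6296 -1.3698]
w2 -75 358 [-2.0977 -1.6349 -1.3862]
w2 -60 375 [-1.9635 -1.3266 -0.9541]
w2 -45 417 [-1.4699 -0.8115 -0.5833]
w2 -30 442 [-1.4521 -0.8756 -0.6367]
w2 -15 577 [-1.6711 -0.9323 -0.7774]
[ 0.9464  1.0508 14.9985 15.1057]
rail 5 [ 1.0823  1.1817 15.039  15.0829]
rail 25 [ 1.0403  1.0727 14.9248 14.9808]
rail 45 [ 0.9464  0.9983 14.8293 14.8833]
```

```bash
cat >> h.py <<'E'
O=O+panelT()[1]@np.array([0,.0011,.0002])
BH=[-2.9,49,-0.4]
def go(pan,blk,N=None):
    pp,r,s=pose(); print('at',inpanel(pp,r,blk),'F',(panelT()[1].T@s['wrist_force']).round(1),'rot',np.degrees((R.from_matrix(panelT()[0]).inv()*r).as_rotvec()).round(2),s['width'],s['time'])
    plan(pp,r,tgt(pan,blk),R.from_matrix(panelT()[0]),N)
E
python3 - <<'E'
from h import *
go([33,-34,8],BH,3)
E
```

```text
at [ 32.6373 -41.1965  67.2968] F [-1.1 -0.4 -2.5] rot [-0.48  0.14  0.13] 0.3156855458636605 7.45
rows 3 turn [ 0.0028 -0.0008 -0.0007] slide mm [-2.41 19.77  0.09]
```

jog_arm(
  turn=[
    [0.0028,-0.0008,-0.0007],
    [0.0028,-0.0008,-0.0007],
    [0.0028,-0.0008,-0.0007],
    [0,0,0],
    [0,0,0],
  ],
  slide=[
    [-2.4,20,0],
    [-2.4,20,0],
    [-2.4,19.5,0],
    [0,0,0],
    [0,0,0],
  ],
  grip=[20,20,20,20,20],
)

```text
time: 7.95
tool_pos: [0.5992, 0.1728, 0.1306]
tcp_rot: [-0.84, 0.773, -1.339]
wrist_force: [0.4, 0.7, -2.0]
width: 0.314
```

Run:
```python
from h import *
p=shot('wrist','w8')
go([33,-34,2],BH,1)
p=shot('scene','s8')
im=cv2.imread('pics/s8.png');cv2.imwrite('pics/s8c.png',cv2.resize(im[140:230,200:330],None,fx=6,fy=6,interpolation=cv2.INTER_CUBIC))
```

```text
at [ 34.0123 -33.9225   8.4537] F [-1.7 -0.5 -1.5] rot [0.1  0.04 0.02] 0.3172792804420453 8.0
rows 1 turn [-0.0018 -0.0007 -0.0003] slide mm [ 0.06  6.45 -0.93]
```

View pics/w8.png

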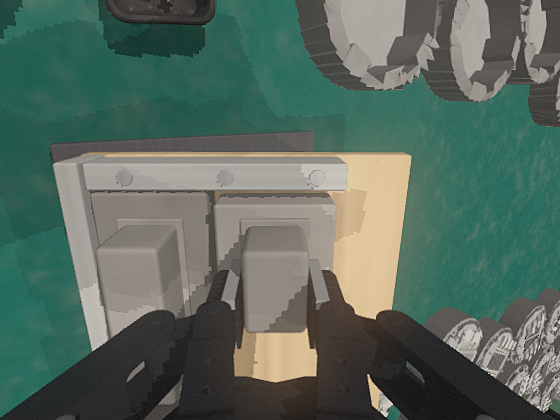

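View pics/s8c.png

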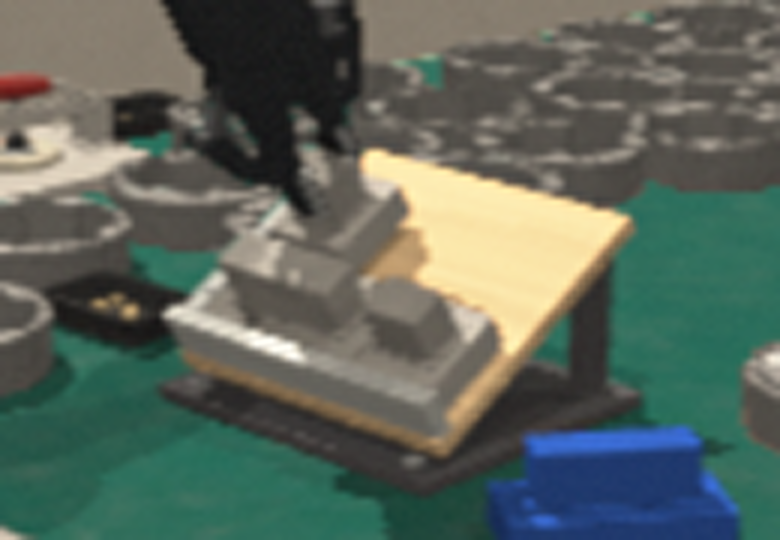

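jog_arm(
  turn=[
    [0,0,0],
    [0,0,0],
    [0,0,0],
    [0,0,0],
  ],
  slide=[
    [0,3,0],
    [0,3,0],
    [0,1,0],
    [0,0,0],
  ],
  grip=[20,20,20,20],
)

```text
time: 8.45
tool_pos: [0.6026, 0.1748, 0.1253]
tcp_rot: [-0.839, 0.771, -1.337]
wrist_force: [0.9, -0.5, -2.4]
width: 0.317
```

```bash
python3 -c "
from h import *
go([33,-34,0],BH,1)"
```

```text
at [ 33.6367 -32.5691   1.4286] F [-0.5 -0.5 -2.5] rot [ 0.11 -0.06  0.08] 0.3169033999444373 8.45
rows 1 turn [-0.002   0.001  -0.0014] slide mm [ 1.37  1.42 -0.55]
```

jog_arm(
  turn=[
    [0,0,0],
    [0,0,0],
    [0,0,0],
    [0,0,0],
  ],
  slide=[
    [0.5,1,0],
    [0,1,0],
    [0,1,0],
    [0,0,0],
  ],
  grip=[20,20,20,20],
)

```text
time: 8.85
tool_pos: [0.6035, 0.1747, 0.1242]
tcp_rot: [-0.839, 0.771, -1.337]
wrist_force: [-15.8, -0.3, 14.6]
width: 0.315
```

```bash
python3 -c "
from h import *
go([33,-34,0],BH,1)"
```

```text
at [ 33.8118 -32.7911  -0.0059] F [-6.3  1.  20.5] rot [ 0.1  -0.06  0.06] 0.3149933947030984 8.85
rows 1 turn [-0.0017  0.001  -0.0011] slide mm [ 1.15 -0.01 -0.73]
```

jog_arm(
  turn=[
    [0,0,0],
    [0,0,0],
    [0,0,0],
    [0,0,0],
  ],
  slide=[
    [0,-1.2,0],
    [0,0,-2],
    [0,0,-2],
    [0,0,0],
  ],
  grip=[20,20,20,20],
)

```text
time: 9.25
tool_pos: [0.6014, 0.1746, 0.1231]
tcp_rot: [-0.836, 0.769, -1.337]
wrist_force: [-1.0, 0.3, 3.7]
width: 0.314
```

```bash
python3 -c "
from h import *
go([30,-31,0],BH,1)"
```

```text
at [ 31.5882 -32.6622   0.1729] F [1.  0.4 3.7] rot [ 0.3  -0.05  0.13] 0.3141579761899288 9.25
rows 1 turn [-0.0052  0.001  -0.0022] slide mm [-1.77  0.16 -1.34]
```

jog_arm(
  turn=[
    [0,0,0],
    [0,0,0],
    [0,0,0],
    [0,0,0],
  ],
  slide=[
    [0,0,-1],
    [0,0,-1],
    [0,0,-1],
    [0,0,0],
  ],
  grip=[20,20,20,20],
)

```text
time: 9.65
tool_pos: [0.5991, 0.1743, 0.1218]
tcp_rot: [-0.835, 0.769, -1.338]
wrist_force: [1.9, 1.1, 4.9]
width: 0.315
```

```bash
python3 -c "
from h import *
go([30,-31,0],BH,1)"
```

```text
at [ 28.9351 -32.7257   0.1707] F [4.2 0.9 3.3] rot [ 0.32 -0.04  0.13] 0.31498909488134763 9.65
rows 1 turn [-0.0056  0.0007 -0.0022] slide mm [-1.83  0.18  1.34]
```

jog_arm(
  turn=[
    [0,0,0],
    [0,0,0],
    [0,0,0],
    [0,0,0],
  ],
  slide=[
    [0,0,-1],
    [-1,0,0],
    [-1,0,0],
    [0,0,0],
  ],
  grip=[20,20,20,20],
)

```text
time: 10.05
tool_pos: [0.5989, 0.1753, 0.1217]
tcp_rot: [-0.835, 0.768, -1.339]
wrist_force: [6.8, -4.7, 3.6]
width: 0.319
```

```bash
python3 -c "
from h import *
go([30,-31,0],BH,1)"
```

```text
at [ 28.8964 -31.7549   0.1534] F [ 7.3 -5.2 -0. ] rot [ 0.37 -0.04  0.06] 0.3193396215145666 10.05
rows 1 turn [-0.0065  0.0006 -0.0011] slide mm [-0.81  0.16  1.42]
```

jog_arm(
  turn=[
    [0,0,0],
    [0,0,0],
    [0,0,0],
  ],
  slide=[
    [-1,0,0],
    [-0.5,0,0],
    [0,0,0],
  ],
  grip=[20,20,20],
)

```text
time: 10.35
tool_pos: [0.5988, 0.1766, 0.1217]
tcp_rot: [-0.835, 0.768, -1.339]
wrist_force: [7.5, -5.4, 4.3]
width: 0.317
```

Run:
```python
from h import *
go([30,-31,0],BH,1)
p=shot('wrist','w9');c=cloud(p);b=((c-O)@panelT()[1])*1000
for (u,v) in [(275,195),(275,200),(275,205),(300,200),(240,200),(275,190),(275,185),(275,188),(205,205),(210,210),(213,210),(217,210),(222,210)]: print((u,v),b[v,u])
im=cv2.imread('pics/w9.png');cv2.imwrite('pics/w9c.png',cv2.resize(im[140:290,60:360],None,fx=2.6,fy=2.6,interpolation=cv2.INTER_CUBIC))
```

```text
at [ 28.8846 -30.5597   0.1425] F [ 8.2 -6.   0.2] rot [ 0.36 -0.04  0.04] 0.3172495261896402 10.35
rows 1 turn [-0.0063  0.0006 -0.0007] slide mm [0.41 0.15 1.42]
(275, 195) [29.0432  3.8793 23.9368]
(275, 200) [29.0422  1.5628 24.4656]
(275, 205) [29.0617 -1.5474 22.3988]
(300, 200) [40.9637  1.4625 24.1482]
(240, 200) [12.2806  1.2145 23.1948]
(275, 190) [29.0398  6.3317 23.9671]
(275, 185) [29.0392  8.674  23.6371]
(275, 188) [29.0359  7.388  24.311 ]
(205, 205) [-4.6013 -1.1914 23.4512]
(210, 210) [-2.15   -3.4039 24.433 ]
(213, 210) [-1.1665 -4.1749 22.0269]
(217, 210) [nan nan nan]
(222, 210) [ 3.597  -3.4404 24.3395]
```

View pics/w9c.png

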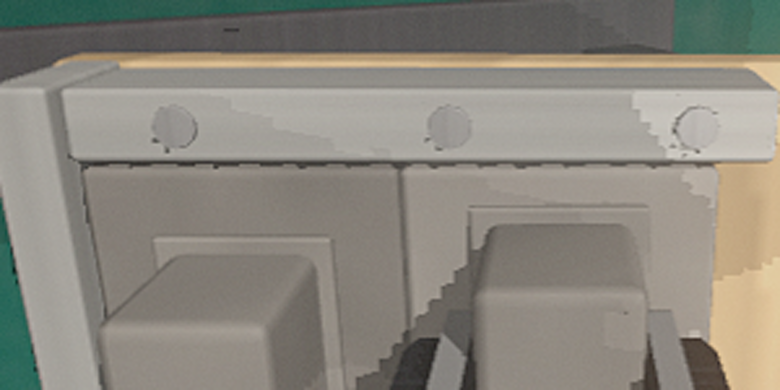

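jog_arm(
  turn=[
    [0,0,0],
    [0,0,0],
    [0,0,0],
    [0,0,0],
    [0,0,0],
  ],
  slide=[
    [-0.7,0,0],
    [0,0,0],
    [0.5,-0.3,0.7],
    [0,0,0],
    [0,0,0],
  ],
  grip=[20,20,20,45,45],
)

```text
time: 10.9
tool_pos: [0.5953, 0.1768, 0.1185]
tcp_rot: [-0.842, 0.774, -1.337]
wrist_force: [0.1, 0.3, 0.5]
width: 0.446
```

```bash
python3 -c "
from h import *
go([30,-31,0],BH,1)"
```

```text
at [ 23.7997 -30.0701  -0.9029] F [0.3 0.3 0.4] rot [-0.11 -0.04  0.01] 0.4464075893369538 10.9
rows 1 turn [ 0.002   0.0006 -0.0002] slide mm [ 0.93 -0.92  6.1 ]
```

jog_arm(
  turn=[
    [0,0,0],
    [0,0,0],
    [0,0,0],
    [0,0,0],
    [0,0,0],
  ],
  slide=[
    [0,0,4],
    [0,0,1],
    [0,-20,0],
    [0,-40,0],
    [0,-45,0],
  ],
  grip=[45,45,45,45,45],
)

```text
time: 11.4
tool_pos: [0.5471, 0.1729, 0.2124]
tcp_rot: [-0.843, 0.774, -1.337]
wrist_force: [0.2, -0.1, 1.4]
width: 0.447
```

jog_arm(
  turn=[
    [0,0,0],
    [0,0,0],
  ],
  slide=[
    [35,-30,0],
    [35,0,0],
  ],
  grip=[70,70],
)

```text
time: 11.6
tool_pos: [0.541, 0.1036, 0.2458]
tcp_rot: [-0.832, 0.762, -1.336]
wrist_force: [0.3, -0.2, -0.3]
width: 0.699
```

jog_arm(
  turn=[
    [0,0,0],
    [0,0,0],
  ],
  slide=[
    [0,0,0],
    [0,0,0],
  ],
  grip=[70,70],
)

```text
time: 11.8
tool_pos: [0.5395, 0.1016, 0.2395]
tcp_rot: [-0.838, 0.772, -1.339]
wrist_force: [0.7, 0.1, -0.1]
width: 0.7
```

Run:
```python
from h import *
p=shot('wrist','w10');c=cloud(p);P=panelT()[1];b=((c-O)@P)*1000
print(pose()[0],p['position'])
# bar top of half block; slab top
m=(b[...,0]>5)&(b[...,0]<58)&(b[...,1]>-60)&(b[...,1]<-2)&(abs(b[...,2]-56)<4);q=b[m]
print('halfbar',m.sum(),cv2.minAreaRect(q[:,:2].astype(np.float32)),np.median(q[:,2]))
m=(b[...,0]>-62)&(b[...,0]<0)&(b[...,1]>-120)&(b[...,1]<-2)&(abs(b[...,2]-56)<4);q=b[m]
print('firstbar',m.sum(),cv2.minAreaRect(q[:,:2].astype(np.float32)),np.median(q[:,2]))
m=(b[...,0]>-3)&(b[...,0]<66)&(b[...,1]>-68)&(b[...,1]<0)&(abs(b[...,2]-24)<2.5);q=b[m]
print('halfslab',m.sum(),np.percentile(q,[0,1,50,99,100],axis=0))
m=(b[...,0]>5)&(b[...,0]<60)&(abs(b[...,2]-24)<2)&(b[...,1]>0)&(b[...,1]<25);print('rail',np.percentile(b[m][:,1],[0,1,99,100]))
im=cv2.imread('pics/w10.png');cv2.imwrite('pics/w10c.png',cv2.resize(im[40:290,60:400],None,fx=2.35,fy=2.35,interpolation=cv2.INTER_CUBIC))
```

```text
[0.5394 0.1022 0.239 ] [0.47   0.1742 0.3481]
halfbar 1996 ((28.804813385009766, -30.570131301879883), (39.33218765258789, 27.46795654296875), 88.97930145263672) 55.61615495695116
firstbar 4087 ((-30.636079788208008, -60.80366134643555), (28.767663955688477, 87.40635681152344), 0.13655202090740204) 55.63401037805451
halfslab 3460 [[ -2.9962 -67.4575  21.5198]
 [ -2.6242 -59.7882  21.8631]
 [ 25.2273 -26.7267  23.7404]
 [ 58.2349  -0.2727  26.1811]
 [ 65.707   -0.1559  26.4853]]
rail [ 0.2403  0.3348 13.9173 13.9654]
```

View pics/w10c.png

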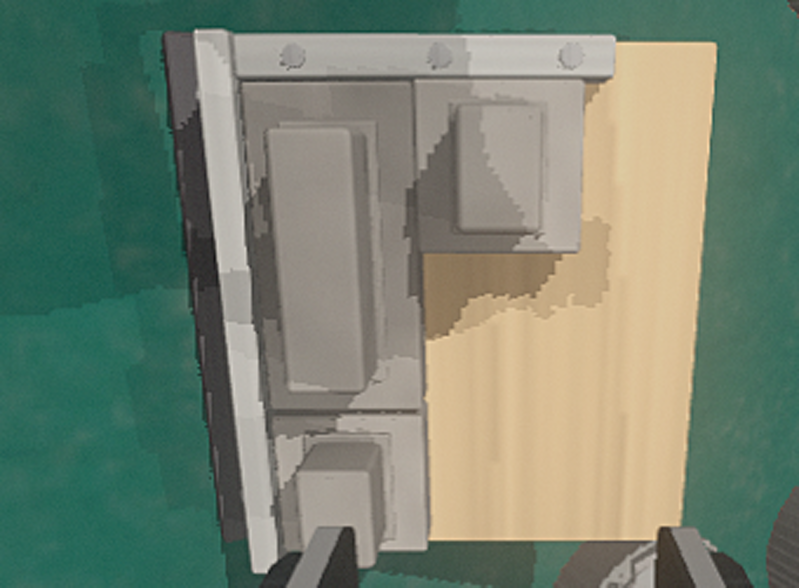

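Run:
```python
from h import *
p=pickle.load(open('pics/w10.pkl','rb'));c=cloud(p);P=panelT()[1];b=((c-O)@P)*1000
for y0 in range(-58,-2,8):
    m=(b[...,0]>5)&(b[...,0]<66)&(b[...,1]>y0)&(b[...,1]<y0+8)&(abs(b[...,2]-24)<1.5); print('y',y0,np.sort(b[m][:,0])[-4:])
for x0 in range(2,58,8):
    m=(b[...,0]>x0)&(b[...,0]<x0+8)&(b[...,1]>-70)&(b[...,1]<-40)&(abs(b[...,2]-24)<1.5); q=np.sort(b[m][:,1]);print('x',x0,q[:4])
for y0 in range(-58,-2,8):
    m=(b[...,0]>10)&(b[...,0]<50)&(b[...,1]>y0)&(b[...,1]<y0+8)&(abs(b[...,2]-56)<1.5)
    if m.sum()>5: q=np.sort(b[m][:,0]); print('bar',y0,q[:3],q[-3:])
```

```text
y -58 [58.1197 58.1924 58.1966 58.2232]
y -50 [57.9864 57.9867 58.0821 58.122 ]
y -42 [57.8022 57.8026 57.8076 57.8824]
y -34 [58.3507 58.43   58.4763 58.5503]
y -26 [58.1913 58.2086 58.2641 58.2879]
y -18 [58.0451 58.0647 58.104  58.7133]
y -10 [57.7245 57.781  57.8677 58.5434]
x 2 [-59.7635 -59.7345 -59.7009 -59.6758]
x 10 [-59.7824 -59.7703 -59.7487 -59.7411]
x 18 [-59.7691 -59.7443 -59.7277 -59.7203]
x 26 [-59.7975 -59.7964 -59.75   -59.7256]
x 34 [-59.744  -59.7081 -59.7048 -59.6936]
x 42 [-59.8212 -59.814  -59.8028 -59.786 ]
x 50 [-59.8119 -59.7472 -59.747  -59.7466]
bar -50 [14.9581 15.647  15.6849] [41.4313 41.438  42.1275]
bar -42 [15.0022 15.121  15.1479] [41.3502 42.0665 42.076 ]
bar -34 [15.1705 15.1992 15.8948] [41.2824 41.9439 42.0285]
bar -26 [16.0832 16.1137 16.1156] [41.887  41.889  41.9079]
bar -18 [16.2349 16.3276 16.3285] [41.8018 41.8388 41.8407]
```

```bash
cat >> h.py <<'E'
O=O+panelT()[1]@np.array([-.001,0,0])
E
python3 - <<'E'
from h import *
pp,r,s=pose(); plan(pp,r,np.array([.40,-.222,.20]),tooldown(np.radians(21.3)))
E
```

```text
rows 8 turn [-0.0651 -0.0351  0.0093] slide mm [ 36.01  -2.39 -26.31]
```

jog_arm(
  turn=[
    [-0.065,-0.035,0.009],
    [-0.065,-0.035,0.009],
    [-0.065,-0.035,0.009],
    [-0.065,-0.035,0.009],
    [-0.065,-0.035,0.009],
  ],
  slide=[
    [36,-2.4,-26.3],
    [36,-2.4,-26.3],
    [36,-2.4,-26.3],
    [36,-2.4,-26.3],
    [36,-2.4,-26.3],
  ],
  grip=[70,70,70,70,70],
)

```text
time: 12.35
tool_pos: [0.4429, -0.0956, 0.2013]
tcp_rot: [-1.175, 0.877, -1.091]
wrist_force: [0.9, -0.3, -0.9]
width: 0.701
```

jog_arm(
  turn=[
    [-0.065,-0.035,0.009],
    [-0.065,-0.035,0.009],
    [-0.065,-0.035,0.009],
    [0,0,0],
    [0,0,0],
  ],
  slide=[
    [36,-2.4,-26.3],
    [36,-2.4,-26.3],
    [36,-2.4,-26.3],
    [0,0,0],
    [0,0,0],
  ],
  grip=[65,65,65,65,65],
)

```text
time: 12.85
tool_pos: [0.4008, -0.2214, 0.1996]
tcp_rot: [-1.361, 0.932, -0.933]
wrist_force: [0.6, -0.1, -0.6]
width: 0.652
```

jog_arm(
  turn=[
    [0,0,0],
    [0,0,0],
  ],
  slide=[
    [0,0,0],
    [0,0,0],
  ],
  grip=[65,65],
)

```text
time: 13.05
tool_pos: [0.4005, -0.2203, 0.2003]
tcp_rot: [-1.362, 0.928, -0.932]
wrist_force: [0.5, -0.1, -0.2]
width: 0.652
```

Run:
```python
from h import *
p=shot('wrist','w11');c=cloud(p);pp,r,s=pose();print(pp,s['q'],s['joint_vel'])
for rad in (.08,):
    q=c[(np.hypot(c[...,0]-.401,c[...,1]+.228)<.08)&(c[...,2]>.05)&(c[...,2]<.062)]
    R1=cv2.minAreaRect(q[:,:2].astype(np.float32)*1000);print(len(q),R1,np.median(q[:,2]))
q=c[(np.hypot(c[...,0]-.401,c[...,1]+.228)<.08)&(c[...,2]>.018)&(c[...,2]<.03)];print(cv2.minAreaRect(q[:,:2].astype(np.float32)*1000),np.median(q[:,2]))
```

```text
[ 0.4005 -0.2205  0.2005] [-0.5578 -0.1221  2.1064  0.0001  1.1543 -0.9308] [-0.0067 -0.0041 -0.002  -0.0038 -0.0003 -0.0026]
3130 ((399.6874084472656, -227.75161743164062), (27.88111114501953, 87.16829681396484), 21.998367309570312) 0.0558025956827744
((399.7335510253906, -227.77865600585938), (60.12660598754883, 119.38562774658203), 21.92378807067871) 0.023950450847601445
```

View pics/w11.png

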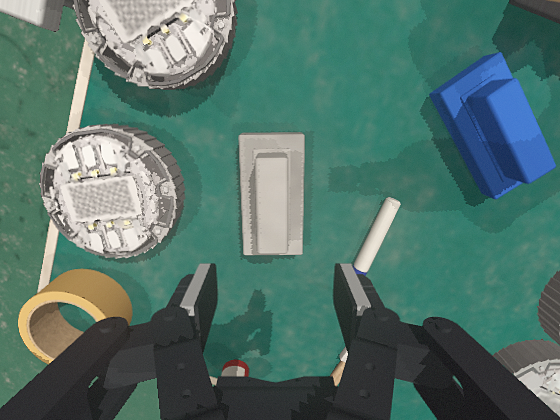

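Run:
```python
from h import *
pp,r,s=pose(); plan(pp,r,np.array([.3997,-.2278,.10]),tooldown(np.radians(21.95)),4)
```

```text
rows 4 turn [-0.0005 -0.0025  0.0006] slide mm [ 1.59 25.12 -0.89]
```

jog_arm(
  turn=[
    [0,-0.0025,0],
    [0,-0.0025,0],
    [0,-0.0025,0],
    [0,-0.0025,0],
    [0,0,0],
  ],
  slide=[
    [1.6,25,-0.9],
    [1.6,25,-0.9],
    [1.6,25,-0.9],
    [1.6,25,-0.9],
    [0,0,0],
  ],
  grip=[65,65,65,65,65],
)

```text
time: 13.6
tool_pos: [0.397, -0.2269, 0.0975]
tcp_rot: [-1.366, 0.926, -0.92]
wrist_force: [-0.3, 0.5, 0.2]
width: 0.647
```

Run:
```python
from h import *
pp,r,s=pose(); print(pp,s['joint_vel']);plan(pp,r,np.array([.3997,-.2278,.046]),tooldown(np.radians(21.95)),3)
```

```text
[ 0.397  -0.2269  0.0975] [-0.0001 -0.0336 -0.047   0.002   0.0469  0.0048]
rows 3 turn [ 0.0007 -0.0004 -0.001 ] slide mm [ 0.66 17.18  0.74]
```

jog_arm(
  turn=[
    [0,0,0],
    [0,0,0],
    [0,0,0],
    [0,0,0],
    [0,0,0],
  ],
  slide=[
    [0,18,0.2],
    [0,18,0.2],
    [0,16,0.2],
    [0,0,0],
    [0,0,0],
  ],
  grip=[65,65,65,65,65],
)

```text
time: 14.1
tool_pos: [0.401, -0.2291, 0.0499]
tcp_rot: [-1.366, 0.92, -0.927]
wrist_force: [0.3, -0.3, 1.2]
width: 0.652
```

Run:
```python
from h import *
pp,r,s=pose(); print(pp,s['joint_vel'],s['wrist_force']);plan(pp,r,np.array([.3997,-.2278,.046]),tooldown(np.radians(21.95)),1)
```

```text
[ 0.401  -0.2291  0.0499] [-0.0031 -0.0126 -0.0154  0.001  -0.0039 -0.0021] [ 0.2839 -0.2926  1.2482]
rows 1 turn [-0.0024 -0.0015  0.0035] slide mm [-1.74  3.84 -0.71]
```

Close; a small correction, then grip with more force (heavier block).

jog_arm(
  turn=[
    [0,0,0],
    [0,0,0],
    [0,0,0],
    [0,0,0],
    [0,0,0],
  ],
  slide=[
    [-1.7,1.5,-0.7],
    [0,0,0],
    [0,0,0],
    [0,0,0],
    [0,0,0],
  ],
  grip=[65,65,20,20,20],
  newtons=80,
)

```text
time: 14.6
tool_pos: [0.3999, -0.2281, 0.0482]
tcp_rot: [-1.365, 0.92, -0.928]
wrist_force: [0.9, 2.4, 5.4]
width: 0.311
```

jog_arm(
  turn=[
    [0,0,0],
    [0,0,0],
  ],
  slide=[
    [0,0,0],
    [0,0,0],
  ],
  grip=[20,20],
)

```text
time: 14.8
tool_pos: [0.3999, -0.2281, 0.0482]
tcp_rot: [-1.365, 0.92, -0.928]
wrist_force: [0.9, 2.3, 6.0]
width: 0.313
```

jog_arm(
  turn=[
    [0,0,0],
    [0,0,0],
    [0,0,0],
    [0,0,0],
    [0,0,0],
  ],
  slide=[
    [0,-15,0],
    [0,-25,0],
    [0,-30,0],
    [0,-30,0],
    [0,0,0],
  ],
  grip=[20,20,20,20,20],
)

```text
time: 15.3
tool_pos: [0.4009, -0.2292, 0.1504]
tcp_rot: [-1.366, 0.916, -0.933]
wrist_force: [2.0, -1.0, -5.9]
width: 0.312
```

jog_arm(
  turn=[
    [0,0,0],
    [0,0,0],
    [0,0,0],
  ],
  slide=[
    [0,0,0],
    [0,0,0],
    [0,0,0],
  ],
  grip=[20,20,20],
)

```text
time: 15.6
tool_pos: [0.3971, -0.2267, 0.1447]
tcp_rot: [-1.366, 0.925, -0.923]
wrist_force: [-0.6, 0.5, -6.5]
width: 0.311
```

Run:
```python
from h import *
p=shot('wrist','w12');pp,r,s=pose();c=cloud(p);print(pp,s['wrist_force'],s['torque'],s['width'],s['joint_vel'])
t=r.inv().apply((c-pp).reshape(-1,3)).reshape(c.shape)*1000
m=(abs(t[...,0])<60)&(abs(t[...,2])<12)&(t[...,1]<5)&(t[...,1]>-14);q=t[m];print('bar',q.min(0),q.max(0),np.median(q,0))
A=np.c_[q[:,0],q[:,2],np.ones(len(q))];print('bar plane',np.linalg.lstsq(A,q[:,1],rcond=None)[0])
m=(abs(t[...,0])<75)&(abs(t[...,2])<40)&(abs(t[...,1]-25)<5);q=t[m];print('slab',np.percentile(q,[0,1,50,99,100],axis=0))
```

```text
[ 0.3974 -0.2268  0.145 ] [-0.7678  0.1188 -5.8875] [ 0.0014 -0.0325 -0.0323] 0.3141526355540949 [ 0.001  -0.0032 -0.0146 -0.0017  0.0019  0.0023]
bar [-44.5438  -9.5657 -11.9979] [42.668   4.9957 11.9996] [-10.408   -7.3417  -0.158 ]
bar plane [-0.0153  0.0043 -7.2022]
slab [[-60.3886  20.0904 -30.5216]
 [-60.2261  21.635  -29.7077]
 [-44.2716  24.4606  -0.1446]
 [ 54.9625  27.3111  28.6127]
 [ 59.1699  29.9967  29.5432]]
```

View pics/w12.png

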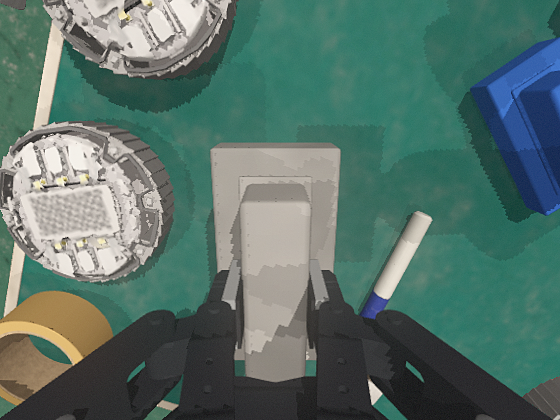

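```bash
cat >> h.py <<'E'
BF=[-0.7,48.8,-0.4]
E
python3 - <<'E'
from h import *
pp,r,s=pose(); x=tgt([36,-128,95],BF); print(x)
plan(pp,r,x,tooldown(YAW,np.radians(30)),11)
E
```

```text
[0.5652 0.0782 0.2069]
rows 11 turn [ 0.0473  0.0264 -0.0071] slide mm [-23.11  -0.67  22.66]
```

jog_arm(
  turn=[
    [0.0473,0.0264,-0.0071],
    [0.0473,0.0264,-0.0071],
    [0.0473,0.0264,-0.0071],
    [0.0473,0.0264,-0.0071],
    [0.0473,0.0264,-0.0071],
  ],
  slide=[
    [-23.1,-0.7,22.7],
    [-23.1,-0.7,22.7],
    [-23.1,-0.7,22.7],
    [-23.1,-0.7,22.7],
    [-23.1,-0.7,22.7],
  ],
  grip=[20,20,20,20,20],
)

```text
time: 16.15
tool_pos: [0.467, -0.0807, 0.1587]
tcp_rot: [-1.133, 0.861, -1.126]
wrist_force: [0.5, 0.0, -5.9]
width: 0.309
```

jog_arm(
  turn=[
    [0.0473,0.0264,-0.0071],
    [0.0473,0.0264,-0.0071],
    [0.0473,0.0264,-0.0071],
    [0.0473,0.0264,-0.0071],
    [0.0473,0.0264,-0.0071],
  ],
  slide=[
    [-23.1,-0.7,22.7],
    [-23.1,-0.7,22.7],
    [-23.1,-0.7,22.7],
    [-23.1,-0.7,22.7],
    [-23.1,-0.7,22.7],
  ],
  grip=[20,20,20,20,20],
)

```text
time: 16.65
tool_pos: [0.5482, 0.0533, 0.1965]
tcp_rot: [-0.891, 0.788, -1.306]
wrist_force: [0.7, 0.1, -6.5]
width: 0.309
```

jog_arm(
  turn=[
    [0.0473,0.0264,-0.0071],
    [0,0,0],
    [0,0,0],
    [0,0,0],
  ],
  slide=[
    [-23.1,-0.7,22.7],
    [0,0,0],
    [0,0,0],
    [0,0,0],
  ],
  grip=[20,20,20,20],
)

```text
time: 17.05
tool_pos: [0.5651, 0.0769, 0.2072]
tcp_rot: [-0.844, 0.772, -1.339]
wrist_force: [-0.3, 0.3, -6.7]
width: 0.314
```

Run:
```python
from h import *
p=shot('wrist','w13')
go([36,-127,10],BF,5)
pp,r,s=pose();c=cloud(p)
t=r.inv().apply((c-pp).reshape(-1,3)).reshape(c.shape)*1000
m=(abs(t[...,0])<60)&(abs(t[...,2])<12)&(t[...,1]<5)&(t[...,1]>-14);q=t[m];print('bar',q.min(0),q.max(0),np.median(q,0))
m=(abs(t[...,0])<75)&(abs(t[...,2])<40)&(abs(t[...,1]-25)<3);q=t[m];print('slab',np.percentile(q,[0,1,50,99,100],axis=0))
P=panelT()[1];b=((c-O)@P)*1000
m=(b[...,0]>5)&(b[...,0]<58)&(b[...,1]>-60)&(b[...,1]<-2)&(abs(b[...,2]-56)<4);q=b[m]
print('halfbar',m.sum(),cv2.minAreaRect(q[:,:2].astype(np.float32)),np.median(q[:,2]))
m=(b[...,0]>-62)&(b[...,0]<0)&(b[...,1]>-120)&(b[...,1]<-2)&(abs(b[...,2]-56)<4);q=b[m]
print('firstbar',m.sum(),cv2.minAreaRect(q[:,:2].astype(np.float32)),np.median(q[:,2]))
```

```text
at [  36.2892 -129.7336   95.5462] F [-2.5  0.2 -4.9] rot [-0.05 -0.03 -0.15] 0.31239147644683063 17.1
rows 5 turn [0.0002 0.0001 0.0005] slide mm [-0.55 17.11 -0.06]
bar [-44.5919  -9.8471 -11.9997] [42.179   4.9772 11.9991] [-10.3648  -7.6503  -0.063 ]
slab [[-60.3124  22.0007 -30.4306]
 [-60.0914  22.2071 -29.6571]
 [-43.8151  24.1858  -0.0511]
 [ 55.2167  26.1796  28.6611]
 [ 59.321   27.2231  29.4481]]
halfbar 3114 ((29.857635498046875, -30.277475357055664), (39.12158203125, 27.603410720825195), 89.61701965332031) 55.59489858649289
firstbar 6240 ((-29.99406623840332, -60.69881820678711), (28.776716232299805, 87.7379379272461), 0.025195667520165443) 55.649268649170935
```

View pics/w13.png

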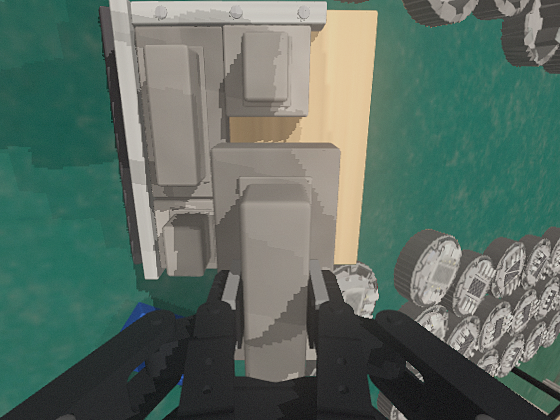

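jog_arm(
  turn=[
    [0,0,0.001],
    [0,0,0.001],
    [0,0,0],
    [0,0,0],
    [0,0,0],
  ],
  slide=[
    [-1,25,0],
    [-1,30,-0.5],
    [-1,22,-0.5],
    [0,10,0],
    [0,0,0],
  ],
  grip=[20,20,20,20,20],
)

```text
time: 17.6
tool_pos: [0.608, 0.0829, 0.1313]
tcp_rot: [-0.842, 0.773, -1.339]
wrist_force: [0.3, -0.9, -5.7]
width: 0.311
```

Run:
```python
from h import *
p=shot('wrist','w14')
go([34,-125,0],BF,3)
```

```text
at [  36.8839 -126.7464    8.9645] F [-1.9 -0.6 -4.6] rot [ 0.05 -0.02 -0.04] 0.3104687922236187 17.65
rows 3 turn [-0.0003  0.0001  0.0002] slide mm [-0.57  2.99 -0.95]
```

View pics/w14.png

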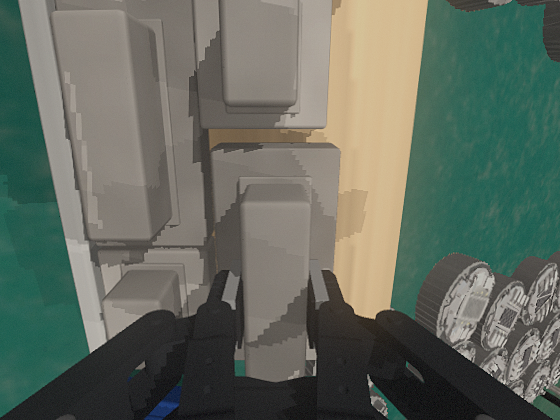

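jog_arm(
  turn=[
    [0,0,0],
    [0,0,0],
    [0,0,0],
    [0,0,0],
    [0,0,0],
  ],
  slide=[
    [-1,4,-1.5],
    [-0.7,3,-1.5],
    [0,1.5,0],
    [0,1,0],
    [0,0,0],
  ],
  grip=[20,20,20,20,20],
)

```text
time: 18.15
tool_pos: [0.6113, 0.0859, 0.1243]
tcp_rot: [-0.838, 0.769, -1.339]
wrist_force: [-0.1, -0.3, -5.9]
width: 0.314
```

Run:
```python
from h import *
go([30,-121.1,0],BF,3)
```

```text
at [  35.2258 -124.1757    0.161 ] F [-3.1 -0.3 -5.1] rot [ 0.21 -0.07  0.  ] 0.3144969124801515 18.15
rows 3 turn [-0.0012  0.0004 -0.    ] slide mm [-1.03  0.05 -1.68]
```

jog_arm(
  turn=[
    [-0.003,0,0],
    [0,0,0],
    [0,0,0],
    [0,0,0],
  ],
  slide=[
    [0,0.7,-2],
    [0,0.7,0],
    [0,0.6,0],
    [0,0,0],
  ],
  grip=[20,20,20,20],
)

```text
time: 18.55
tool_pos: [0.6103, 0.0859, 0.1227]
tcp_rot: [-0.841, 0.771, -1.338]
wrist_force: [-11.5, 0.5, 7.3]
width: 0.315
```

Run:
```python
from h import *
go([30,-121.1,0],BF,3)
```

```text
at [  33.4254 -124.1102   -0.7194] F [-6.2  1.4 12. ] rot [ 0.02 -0.08  0.  ] 0.31452744146770034 18.55
rows 3 turn [-0.0001  0.0004 -0.    ] slide mm [-1.01 -0.24 -1.14]
```

jog_arm(
  turn=[
    [0,0,0],
    [0,0,0],
    [0,0,0],
    [0,0,0],
  ],
  slide=[
    [0,-1,0],
    [0,0,-1.5],
    [0,0,-1.5],
    [0,0,0],
  ],
  grip=[20,20,20,20],
)

```text
time: 18.95
tool_pos: [0.6084, 0.0856, 0.1218]
tcp_rot: [-0.839, 0.77, -1.338]
wrist_force: [0.5, 0.3, -0.5]
width: 0.312
```

Run:
```python
from h import *
go([30,-121.1,0],BF,3)
```

```text
at [  31.4643 -124.2417   -0.5663] F [ 0.2  0.3 -0.7] rot [ 0.16 -0.08  0.  ] 0.31186737460185454 18.95
rows 3 turn [-0.0009  0.0005 -0.    ] slide mm [-1.05 -0.19 -0.44]
```

jog_arm(
  turn=[
    [0,0,0],
    [0,0,0],
    [0,0,0],
    [0,0,0],
  ],
  slide=[
    [0,0,-1],
    [0,0,-1],
    [0,0,0],
    [0,0,0],
  ],
  grip=[20,20,20,20],
)

```text
time: 19.35
tool_pos: [0.6069, 0.0854, 0.1208]
tcp_rot: [-0.839, 0.77, -1.339]
wrist_force: [1.0, -0.0, 1.6]
width: 0.309
```

Run:
```python
from h import *
go([30,-121.1,0],BF,3)
```

```text
at [  29.6053 -124.2854   -0.6038] F [ 1.7 -0.1  0.9] rot [ 0.16 -0.06  0.  ] 0.3085198181242019 19.35
rows 3 turn [-0.001   0.0003 -0.    ] slide mm [-1.06 -0.2   0.18]
```

Now push 1 more mm down-slope and slide toward the half block.

jog_arm(
  turn=[
    [0,0,0],
    [0,0,0],
    [0,0,0],
    [0,0,0],
  ],
  slide=[
    [0,0,-1],
    [-1,0,0],
    [-1,0,0],
    [0,0,0],
  ],
  grip=[20,20,20,20],
)

```text
time: 19.75
tool_pos: [0.6066, 0.0864, 0.1208]
tcp_rot: [-0.838, 0.769, -1.34]
wrist_force: [6.1, -4.6, 0.7]
width: 0.31
```

Run:
```python
from h import *
go([30,-121.1,0],BF,3)
```

```text
at [  29.4571 -123.3082   -0.5738] F [ 5.3 -5.1 -2.2] rot [ 0.24 -0.02 -0.06] 0.3103969767842619 19.75
rows 3 turn [-0.0014  0.0001  0.0003] slide mm [-0.72 -0.19  0.25]
```

jog_arm(
  turn=[
    [0,0,0],
    [0,0,0],
    [0,0,0],
  ],
  slide=[
    [-1,0,0],
    [-0.6,0,0],
    [0,0,0],
  ],
  grip=[20,20,20],
)

```text
time: 20.05
tool_pos: [0.6065, 0.0878, 0.1208]
tcp_rot: [-0.838, 0.769, -1.341]
wrist_force: [5.3, -6.4, 1.2]
width: 0.309
```

Run:
```python
from h import *
p=shot('wrist','w15')
go([30,-121.1,0],BF,3)
im=cv2.imread('pics/w15.png');cv2.imwrite('pics/w15c.png',cv2.resize(im[80:300,60:360],None,fx=2.6,fy=2.6,interpolation=cv2.INTER_CUBIC))
c=cloud(p);b=((c-O)@panelT()[1])*1000
for u in (225,260,290,325): print(u,[tuple(b[v,u].round(1)) for v in range(120,160,3)])
```

```text
at [  29.4883 -121.947    -0.5659] F [ 5.4 -8.1 -1.7] rot [ 0.24 -0.01 -0.07] 0.3110605886715292 20.1
rows 3 turn [-0.0014  0.0001  0.0004] slide mm [-0.26 -0.19  0.24]
225 [(np.float64(7.6), np.float64(-50.8), np.float64(23.8)), (np.float64(7.6), np.float64(-52.0), np.float64(24.2)), (np.float64(7.4), np.float64(-53.4), np.float64(23.1)), (np.float64(7.6), np.float64(-54.6), np.float64(24.7)), (np.float64(7.5), np.float64(-55.9), np.float64(24.2)), (np.float64(7.2), np.float64(-57.4), np.float64(22.7)), (np.float64(7.4), np.float64(-58.5), np.float64(24.5)), (np.float64(7.0), np.float64(-60.1), np.float64(21.9)), (np.float64(5.2), np.float64(-62.8), np.float64(10.2)), (np.float64(6.8), np.float64(-62.9), np.float64(21.4)), (np.float64(7.1), np.float64(-63.9), np.float64(24.0)), (np.float64(6.9), np.float64(-65.3), np.float64(23.3)), (np.float64(7.0), np.float64(-66.5), np.float64(24.5)), (np.float64(6.8), np.float64(-68.1), np.float64(23.2))]
260 [(np.float64(24.3), np.float64(-49.4), np.float64(55.2)), (np.float64(23.1), np.float64(-52.0), np.float64(26.0)), (np.float64(22.9), np.f
[... 1564 characters left out ...]
p.float64(23.7)), (np.float64(51.8), np.float64(-53.3), np.float64(24.4)), (np.float64(51.9), np.float64(-54.6), np.float64(23.5)), (np.float64(52.0), np.float64(-56.0), np.float64(23.3)), (np.float64(52.0), np.float64(-57.2), np.float64(24.0)), (np.float64(52.3), np.float64(-58.7), np.float64(22.6)), (np.float64(52.4), np.float64(-60.0), np.float64(22.3)), (np.float64(54.6), np.float64(-62.9), np.float64(8.7)), (np.float64(52.5), np.float64(-62.8), np.float64(22.1)), (np.float64(52.4), np.float64(-64.0), np.float64(23.4)), (np.float64(52.2), np.float64(-65.1), np.float64(24.8)), (np.float64(52.5), np.float64(-66.7), np.float64(23.6)), (np.float64(52.5), np.float64(-68.0), np.float64(24.1))]
```

View pics/w15c.png

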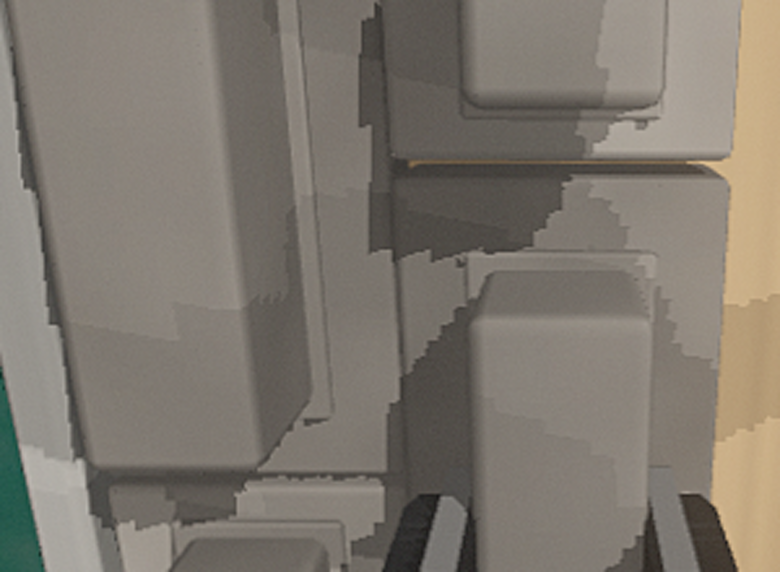

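jog_arm(
  turn=[
    [0,0,0],
    [0,0,0],
    [0,0,0],
  ],
  slide=[
    [-0.7,0,0],
    [-0.7,0,0],
    [0,0,0],
  ],
  grip=[20,20,20],
)

```text
time: 20.4
tool_pos: [0.6063, 0.0892, 0.1208]
tcp_rot: [-0.838, 0.769, -1.341]
wrist_force: [5.7, -8.6, 1.4]
width: 0.314
```

Run:
```python
from h import *
p=shot('wrist','w16')
go([30,-121.1,0],BF,3)
im=cv2.imread('pics/w16.png');cv2.imwrite('pics/w16c.png',cv2.resize(im[80:300,60:360],None,fx=2.6,fy=2.6,interpolation=cv2.INTER_CUBIC))
c=cloud(p);b=((c-O)@panelT()[1])*1000
for u in (225,260,325): print(u,[tuple(b[v,u,1:].round(1).tolist()) for v in range(130,154,2)])
```

```text
at [  29.5109 -120.5735   -0.568 ] F [ 5.1 -6.5 -1.3] rot [ 0.24 -0.02 -0.07] 0.3084706221408885 20.45
rows 3 turn [-0.0014  0.0001  0.0004] slide mm [ 0.2  -0.19  0.23]
225 [(-53.7, 23.8), (-54.6, 23.1), (-55.5, 23.7), (-56.4, 23.6), (-57.1, 24.7), (-58.2, 23.2), (-59.1, 23.1), (-60.2, 21.3), (-61.6, 17.1), (-61.8, 23.0), (-62.6, 23.6), (-63.5, 23.4)]
260 [(-53.8, 23.4), (-54.6, 23.9), (nan, nan), (-56.4, 23.4), (-57.3, 23.2), (-58.0, 25.4), (-59.0, 23.5), (-60.1, 21.7), (-61.6, 16.9), (-61.8, 22.6), (-62.6, 23.7), (-63.5, 23.8)]
325 [(-53.8, 23.0), (-54.5, 24.2), (-55.4, 24.4), (-56.3, 23.7), (-57.2, 24.1), (-58.0, 24.6), (-59.0, 23.7), (-59.9, 23.5), (-61.6, 16.5), (-61.9, 21.4), (-62.5, 24.0), (-63.5, 23.3)]
```

View pics/w16c.png

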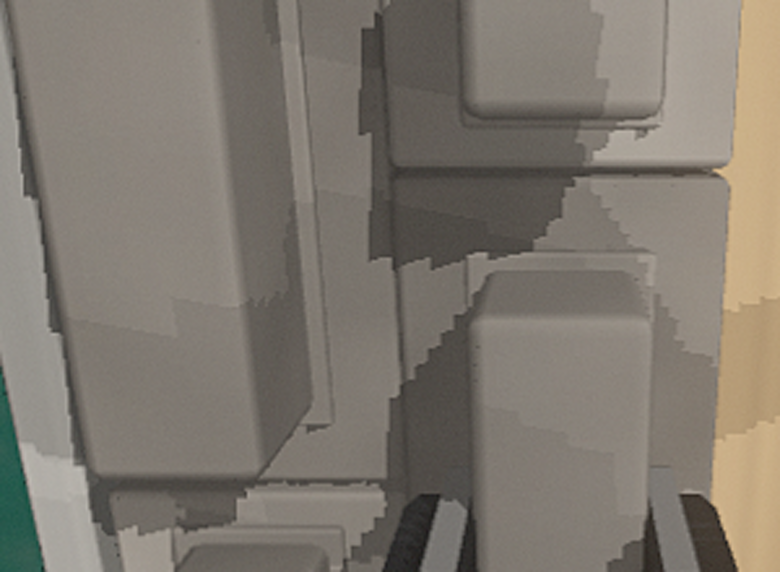

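jog_arm(
  turn=[
    [0,0,0],
    [0,0,0],
    [0,0,0],
    [0,0,0],
    [0,0,0],
  ],
  slide=[
    [0.8,0,1.5],
    [0.7,0,0.5],
    [0,0,0],
    [0,0,0],
    [0,0,0],
  ],
  grip=[20,20,20,45,45],
)

```text
time: 20.95
tool_pos: [0.6049, 0.0889, 0.1188]
tcp_rot: [-0.843, 0.774, -1.337]
wrist_force: [-0.5, -0.1, 1.1]
width: 0.448
```

Run:
```python
from h import *
go([30,-121.1,0],BF,3)
```

```text
at [  26.8997 -120.6509   -1.5377] F [ 0.1 -0.   1.2] rot [-0.16 -0.08  0.  ] 0.44839263845590366 20.95
rows 3 turn [ 0.0009  0.0005 -0.    ] slide mm [ 0.15 -0.51  0.99]
```

jog_arm(
  turn=[
    [0,0,0],
    [0,0,0],
    [0,0,0],
    [0,0,0],
    [0,0,0],
  ],
  slide=[
    [0,0,2.5],
    [0,0,0],
    [0,-20,0],
    [0,-40,0],
    [0,-45,0],
  ],
  grip=[45,45,45,45,45],
)

```text
time: 21.45
tool_pos: [0.5544, 0.0845, 0.211]
tcp_rot: [-0.845, 0.775, -1.337]
wrist_force: [0.9, -0.3, 0.6]
width: 0.448
```

jog_arm(
  turn=[
    [0,0,0],
    [0,0,0],
    [0,0,0],
    [0,0,0],
  ],
  slide=[
    [10,-30,0],
    [0,0,0],
    [0,0,0],
    [0,0,0],
  ],
  grip=[70,70,70,70],
)

```text
time: 21.85
tool_pos: [0.5413, 0.0734, 0.2367]
tcp_rot: [-0.843, 0.774, -1.337]
wrist_force: [0.6, -0.7, 0.2]
width: 0.701
```

Run:
```python
from h import *
p=shot('wrist','w17');c=cloud(p);P=panelT()[1];b=((c-O)@P)*1000
for nm,x0,x1,y0,y1 in [('half',5,58,-58,-2),('full',5,58,-182,-64),('first',-58,-2,-120,-2),('first half',-58,-2,-183,-124)]:
    m=(b[...,0]>x0)&(b[...,0]<x1)&(b[...,1]>y0)&(b[...,1]<y1)&(abs(b[...,2]-56)<3);q=b[m]
    print(nm,m.sum(),cv2.minAreaRect(q[:,:2].astype(np.float32)) if len(q)>5 else '',np.median(q[:,2]))
im=cv2.imread('pics/w17.png');cv2.imwrite('pics/w17c.png',cv2.resize(im[0:300,60:420],None,fx=2.0,fy=2.0,interpolation=cv2.INTER_CUBIC))
s=shot('scene','s17');im=cv2.imread('pics/s17.png');cv2.imwrite('pics/s17c.png',cv2.resize(im[140:270,200:380],None,fx=4.4,fy=4.4,interpolation=cv2.INTER_CUBIC))
```

```text
half 2225 ((29.996898651123047, -30.158998489379883), (27.28873634338379, 39.46822738647461), 0.14853112399578094) 55.655712743277284
full 3660 ((29.416454315185547, -120.78300476074219), (86.99891662597656, 27.944183349609375), 89.84768676757812) 55.87141304018293
first 4544 ((-29.717618942260742, -60.53899383544922), (28.44716453552246, 87.62520599365234), 0.2279706597328186) 55.652713995119285
first half 1434 ((-30.198261260986328, -152.223388671875), (27.61798858642578, 39.18925094604492), 1.1833182573318481) 55.826736345047046
```

View pics/w17c.png

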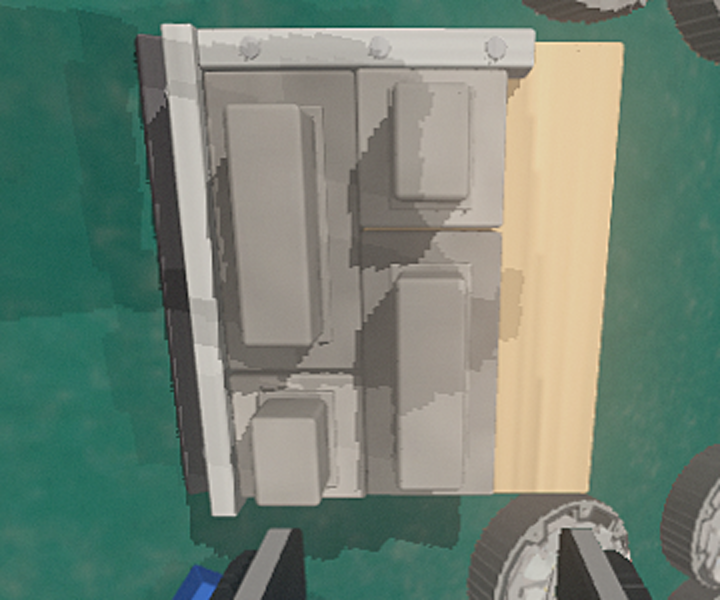

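View pics/s17c.png

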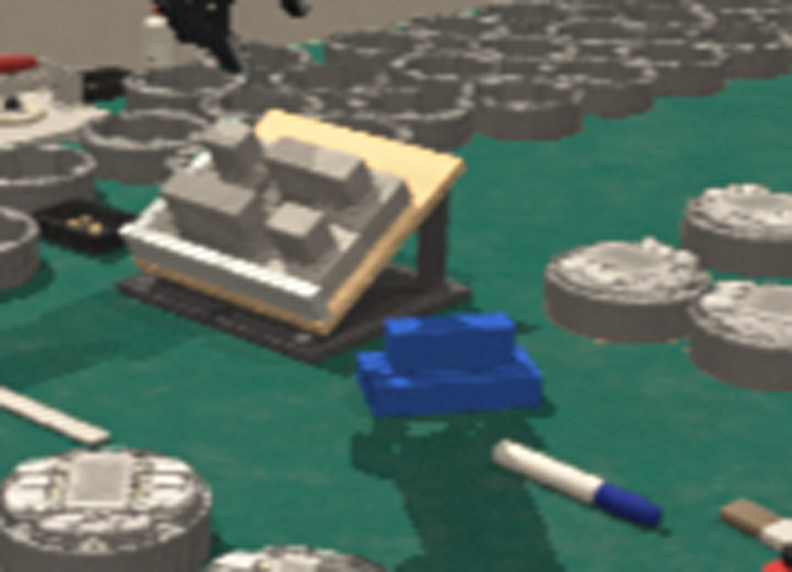

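```bash
python3 -c "
from h import *
print(bot.finish_job(), bot.read_state()['time'])"
```

```text
the job is handed in; nothing more can be done
the job is handed in; nothing more can be done
```

The second course is laid in the order asked, and I handed the job in after about 22 s with the arm clear of the work. The hand-in gives no verdict.

**Half block:** I gripped it by its bar, laid it flat, pushed it against the first course, slid it to the rail and released it. I measure about 0.6 mm between it and the rail, about what the first course has.

**Full block:** I laid the grey one, not the blue look-alike, the same way. It touches the first course and has a gap of about 0.6 mm to the half block. Its middle is about 0.5 to 0.8 mm from the joint's centre.

**Last checks:** the wrist and scene pictures after release show both bars along the course to within about 0.2 deg. Both blocks lie flat, with bar tops about 55.7 mm above the board. The blue look-alike and the pen, and the end of the brush that shows, looked undisturbed; I did not measure their positions again or check the stud.

**Disagreements:**
- My first camera fits of the board differed by 1–2 mm, and in height by over 10 mm when the depth plane was left out. I settled this with the depth plane and by touch.
- One rectangle fit put the half block about 1 deg skew. Its slab edges and the last picture did not confirm that.
- The wrist force reached about 24 N for a moment as I first gripped the half block, well under the 120 N limit. I found no contact that explained it.

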